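# Load the rolling desk caddy, run it straight and park it in its bay

## Robot

A 6-joint arm with a two-finger parallel gripper is mounted at the origin on the work surface; the furniture and walls round the work are solid. World frame = base frame: x ahead of the robot, y to its left, z up, the work surface at z = 0. Lengths are in mm, angles in rad, forces in N, time in s.
With the tool pointing down it reaches from about 325 to 775 mm from the base axis. Payload 5.5 kg.
Tool frame: the origin (TCP) lies midway between the tips of the shut fingers; the grasp point (between the pads) lies robot.tcp_to_grasp behind it (robot.tcp_to_grasp is the distance from the TCP to the grasp point, in mm); z points along the fingers, y is the direction in which the jaws open and shut (so a half turn about z gives the same grasp; the last joint's range is limited). The gripper opens to 88 mm and grips with 3 to 60 N. Pads are 20 mm wide; open, the fingers measure 115 mm over their backs; the gripper's body (75 mm by 178 mm) begins 61 mm behind the grasp point.
Start: joints at [-1.306, 0.091, 1.231, -0, 1.82, -0.057], TCP at [189.765, -569.215, 222.631] pointing down, gripper open.
Joint ranges: [-2.87, 2.87], [-0.86, 2.18], [0.17, 2.46], [-1.51, 4.65], [0.06, 2.69], [-2.65, 2.65]. Speed limits (rad/s): [2.57, 2.57, 3.01, 3.14, 3.14, 3.14].

## Interface

Orientations are given as [roll, pitch, yaw] about the fixed x, y, z axes, in that order (R = Rz(yaw) Ry(pitch) Rx(roll)).
In Python, from workcell import status, camera, robot gives the robot as it stands.
- The arm moves only by the shell command python3 -m inch 'ROWS' [FORCE]. ROWS is JSON, a list of rows, each an object with "xyz": the shift along the tool's x, y, z in cm, a list of three; "turn": the turn, a rotation vector about the tool's x, y, z in rad, a list of three; "grip": the opening in per cent of the stroke, from 0 (shut) to 100 (fully open). In form: [{"xyz": [x, y, z], "turn": [wx, wy, wz], "grip": grip}, ...]. A call has exactly 10 rows; each row shifts and turns the commanded pose from where the row before left it, along the tool's axes as they then stand; what a row does not reach is not made up. A row lasts 1/12 s, in which the tool goes at most 41.7 mm and 7.16 degrees, less where a joint would pass 70% of its speed; a pose out of reach is approached as far as the arm can. A call with a gripper value outside its range is refused whole. The fingers move at their own pace and stop on an object; FORCE is the grip in N (left out, the last holds). Time passes only in rows, so rows that do not move let the fingers close, or fill a call up. It gives the time, the measured TCP pose, the force and the opening at its end, in the units of the state.
- status.state(): the state, without advancing time (a new reading comes with each control period).
- camera(name): name is "scene" or "top"; returns a dict with "img" (384x512x3 uint8, red, green, blue), "vertical_fov" (degrees; the focal length in pixels is half the picture's height over the tangent of half this angle, whatever the lens; pixels are square), "cx", "cy" (the principal point, pixels), "distortion" ([k1, k2, p1, p2, k3] as OpenCV has them; the pictures are not rectified), "eye" and "orientation" of the camera in the world. Camera axes: x right, y up, looking along -z (the intrinsics and any distortion apply to the point x, -y, -z); pixel columns grow to the right and rows downward; lengths in mm; the calibration is good to about 2 mm. A picture is of the moment at which its call begins. There is no depth.
- robot.finish_job(): hands the job in, once; it reports no verdict.
The state is a dict: "t": time; "joints": joint angles; "qvel": joint speeds; "effort": joint torques, N m; "tool_pos": TCP position; "eef_rot": TCP orientation; "wrist_force": force on the tool from outside, world axes, zero at the start; "ft_torque": the same for the moment, N m; "grip_width": finger opening in mm.
Only numpy, scipy, OpenCV 4.12 (cv2) and the standard library are available. Lean on these libraries where they do the work, as an engineer would, in place of code of your own. Each camera call takes 0.05 s, during which the arm holds its last target.

## Task

Stand the wooden hand stamp upright in the tray of the little wheeled caddy. Then push the caddy by its leaning handle along the desk until both front castors trail straight behind their pivots, steer it, all wheels on the desk, into the taped bay with its nose at the closed end and its castors still trailing straight, and push the brake plunger on its nose fully down. Leave the ink bottle and the small staple carton where they are.

Things in the scene. Friction and masses are not known exactly. Their poses are not given: they have to be found in the camera images.
- caddy: Aluminium rolling caddy, loose, 0.9 kg. Origin on the desk under the deck's centre; +x to its nose, the way it rolls. Deck 170 x 110 mm, top 42 mm up. Two fixed rear wheels (36 mm, 138 mm over their outer faces) at x = -70 mm, two swivel castors on pivots at x = 55, y = +-42 mm. Tray centred on x = -20 mm. Rolls easily, steers like a shopping trolley
- handle_grip (a point): Centre of the black flat handle paddle, at x = -137.5, z = 140 mm in the caddy's frame (axes the same). 10 mm thick, 56 mm wide (along y), 60 mm long; leans back 30 degrees from vertical (upper edge further to -x, 166 mm up), on two steel rods from the deck's rear edge. Grasp it across its 10 mm from above and behind, the fingers along its slope
- tray_floor (a point): Centre of the tray's floor, 42 mm above the desk; axes as the caddy's. 100 mm (x) by 96 mm (y) inside, walls 4 mm thick and 21 mm high
- caddy_nose (a point): Middle of the caddy deck's front edge, on its top (42 mm up)
- caddy_tail (a point): Middle of the caddy deck's rear edge, on its top (42 mm up)
- castor_left (a joint): Swivel angle of the front left castor (rad): 0 when it trails straight (wheel behind the pivot, towards the caddy's tail), positive anticlockwise from above, stops at +-2.7. Wheel 26 mm across, trail 12 mm: a straight push of some 40 mm brings it to 0
- castor_right (a joint): Swivel angle of the front right castor, likewise
- brake_top (a point): Centre of the top of the grey brake plunger, a round button 26 mm across standing in a black collar on the caddy's deck, at x = +60 mm; its top is 59 mm above the desk while up
- brake (a joint): Brake plunger: 0 up, 0.007 m fully down; it slides vertically against about 2.5 N of friction and stays where it is left
- bay: Parking bay of flat dark tape on the desk, fixed, 190 x 160 mm inside. Origin at its centre; +x points to its closed end, marked by a full-width tape bar; the other corners are L-shaped pieces. The caddy's deck fits with 10 mm to spare all round, its handle overhanging the open end
- bay_nose (a point): Point of the bay, on the desk, over which the middle of the caddy's front edge belongs (85 mm from the bay's centre)
- bay_tail (a point): Point of the bay, on the desk, over which the middle of the caddy's rear edge belongs (85 mm from the bay's centre, towards the open end)
- stamp_mid (a point): Wooden hand stamp standing upright, loose, about 50 g; this point is half-way up its axis, 33 mm above its foot. Foot 27 x 48 x 12 mm; neck 18 mm; round knob 26 mm thick from 32 to 66 mm above the foot, to be grasped from above. At the robot's right it stands some 25 to 60 mm on the robot's side of a fixed 60 mm high paper stack, whose edge runs about along y
- ink_bottle: Bystander: round plastic ink bottle with a nozzle cap, standing, 33 mm thick, 82 mm tall; origin at its foot. It and the stamp may have swapped places
- staple_box: Bystander: small carton 40 x 78 x 30 mm lying beyond the bay's closed end, before the lamp; origin at its underside
Things that resemble listed ones, but are neither listed nor needed, are in the scene too. What is shaped like the part that bears stamp_mid but blue or orange is not meant.

How it is judged:
By the outcome, as a careful person would: the job done as asked, in the order asked, and still so for the second after the job is handed in, with the robot touching nothing.
It also fails if it takes over 64 s, if anything falls off the work surface, if the arm or the gripper's body presses on something with over 40 N, if the wrist force passes 120 N, or if a joint passes its speed limit or range.

## Working session

There is one attempt and no reset: what is moved stays moved. The work goes in short steps, Python scripts to look and compute and a shell command to move; the robot and the scene stay as the last step left them, time stands still between calls to the robot, and variables do not carry over. Pictures are saved under pics/ and viewed, and the job is handed in when it is done.

```bash
ls -la; mkdir -p pics
python3 - <<'E'
from workcell import status,camera,robot
import cv2
s=status.state();print(s);print(robot.tcp_to_grasp)
for n in("scene","top"):
    c=camera(n);cv2.imwrite(f"pics/{n}0.png",cv2.cvtColor(c["img"],cv2.COLOR_RGB2BGR))
    print(n,{k:v for k,v in c.items() if k!="img"})
E
```

```text
total 12
drwxr-xr-x  3 agent agent 4096 Dec  7 13:33 .
drwxr-xr-x 23 root  root  4096 Dec  7 13:33 ..
drwxr-xr-x  2 agent agent 4096 Dec  7 13:33 pics
{'t': 0.0, 'joints': array([-1.30572328e+00,  9.18319341e-02,  1.23187975e+00, -2.95825592e-05,
        1.81978521e+00, -5.66728795e-02]), 'qvel': array([ 0.0010073 ,  0.0011558 , -0.00082093, -0.00092673,  0.00010219,
        0.00191728]), 'effort': array([-1.45655060e-03, -4.46453691e+01, -4.06444716e+01,  6.96288818e-02,
        2.93706462e-02, -1.48315594e-04]), 'tool_pos': array([ 189.66086046, -568.92432059,  221.52646252]), 'eef_rot': array([-3.13968985e+00, -7.92226421e-05,  3.21738591e-01]), 'wrist_force': array([-0.02915084,  0.39182242, -0.16613143]), 'ft_torque': array([-0.03825771, -0.03556817,  0.00122644]), 'grip_width': 87.88270795470207}
18.700000000000003
scene {'vertical_fov': 52.66977959158258, 'cx': 260.50198444434704, 'cy': 191.73074019551743, 'distortion': array([-0.03011425,  0.        ,  0.        ,  0.        ,  0.        ]), 'eye': array([101.07090739, 693.4718663 , 872.42997169]), 'orientation': array([ 0.76601857,  0.00284572, -2.67442819])}
top {'vertical_fov': 53.810228208497534, 'cx': 260.90514467174074, 'cy': 184.70935671213547, 'distortion': array([-0.03097162,  0.        ,  0.        ,  0.        ,  0.        ]), 'eye': array([ 331.57778177,   32.99584534, 1075.83727164]), 'orientation': array([ 0.08846686,  0.00758839, -1.54900168])}
```

View pics/scene0.png

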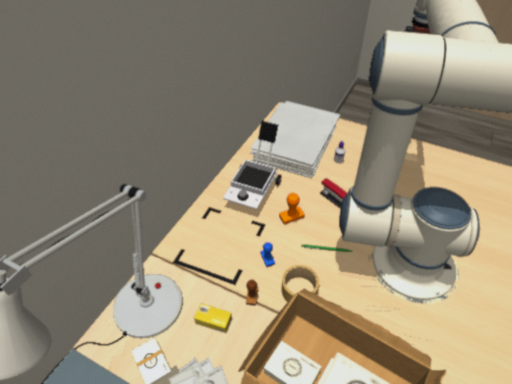

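View pics/top0.png

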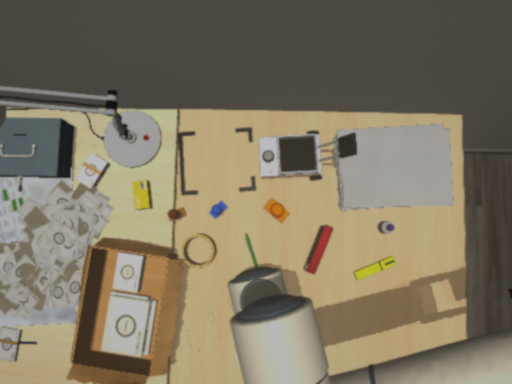

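```bash
cat > h.py <<'E'
from workcell import status,camera,robot
import cv2,numpy as np
from scipy.spatial.transform import Rotation as R
def grab(n,fn=None):
    c=camera(n)
    if fn: cv2.imwrite(fn,cv2.cvtColor(c["img"],cv2.COLOR_RGB2BGR))
    return c
def K(c):
    f=192/np.tan(np.radians(c["vertical_fov"])/2)
    return np.array([[f,0,c["cx"]],[0,f,c["cy"]],[0,0,1]])
def rays(c,px):
    u=cv2.undistortPoints(np.array(px,float).reshape(-1,1,2),K(c),c["distortion"])[:,0]
    d=np.c_[u[:,0],-u[:,1],-np.ones(len(u))]
    return R.from_euler('xyz',c["orientation"]).apply(d)
def cast(c,px,z):
    d=rays(c,px);z=np.broadcast_to(z,len(d));e=np.array(c["eye"])
    return e+d*((z-e[2])/d[:,2])[:,None]
def proj(c,P):
    p=R.from_euler('xyz',c["orientation"]).inv().apply(np.array(P,float).reshape(-1,3)-c["eye"])
    p=p*[1,-1,-1]
    return cv2.projectPoints(p,np.zeros(3),np.zeros(3),K(c),c["distortion"])[0][:,0]
def tri(c1,p1,c2,p2):
    d1=rays(c1,[p1])[0];d2=rays(c2,[p2])[0];e1=np.array(c1["eye"]);e2=np.array(c2["eye"])
    s=np.linalg.lstsq(np.c_[d1,-d2],e2-e1,rcond=None)[0]
    a=e1+d1*s[0];b=e2+d2*s[1];return (a+b)/2,np.linalg.norm(a-b)
def crop(c,x0,y0,x1,y1,k,fn):
    im=cv2.cvtColor(c["img"],cv2.COLOR_RGB2BGR)[y0:y1,x0:x1]
    cv2.imwrite(fn,cv2.resize(im,None,fx=k,fy=k,interpolation=cv2.INTER_CUBIC))
E
python3 - <<'E'
from h import *
t=camera("top");s=camera("scene")
crop(t,120,110,320,260,4,"pics/tc.png");crop(t,250,110,450,260,4,"pics/tc2.png")
crop(s,160,100,360,250,4,"pics/sc.png");crop(s,160,200,320,310,5,"pics/sc2.png")
E
```

```text
(no output)
```

View pics/tc.png

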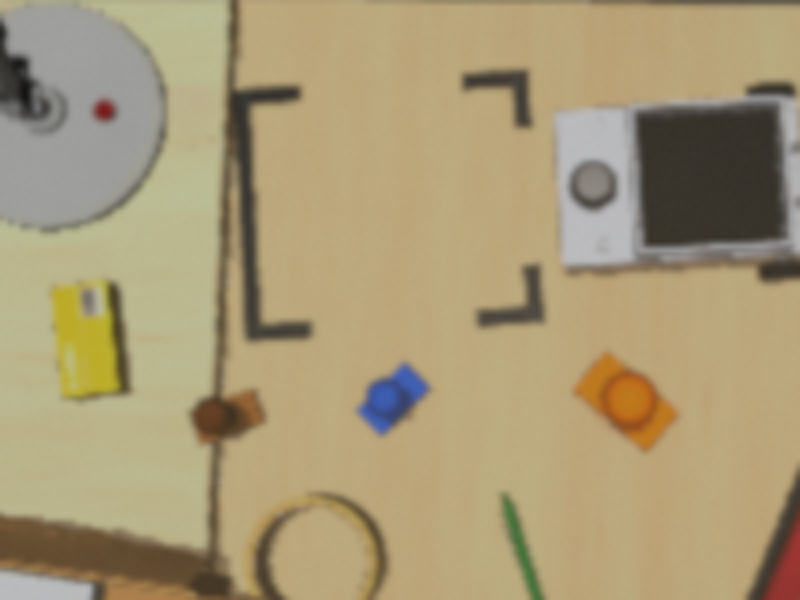

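View pics/tc2.png

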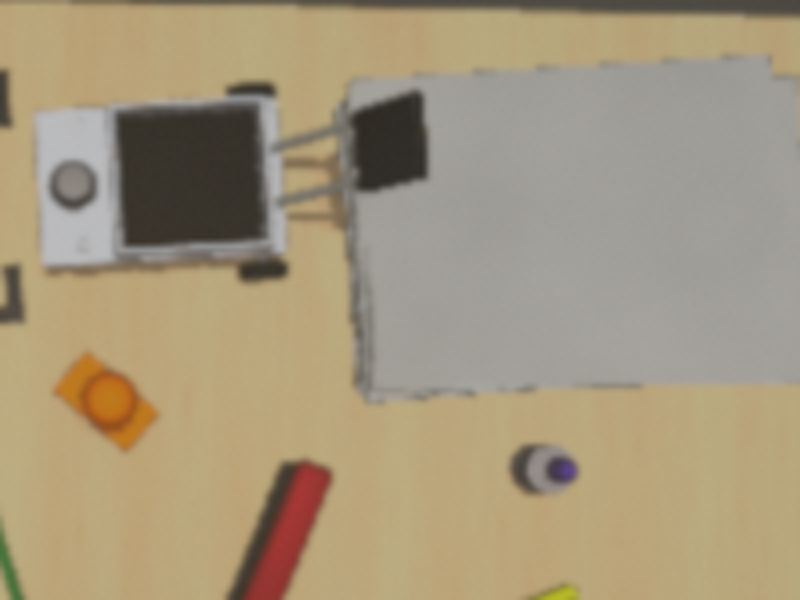

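View pics/sc.png

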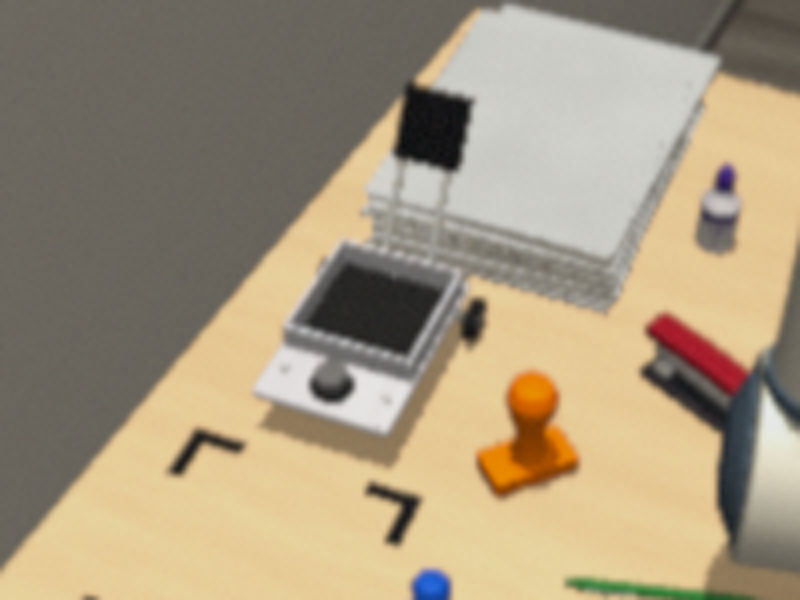

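View pics/sc2.png

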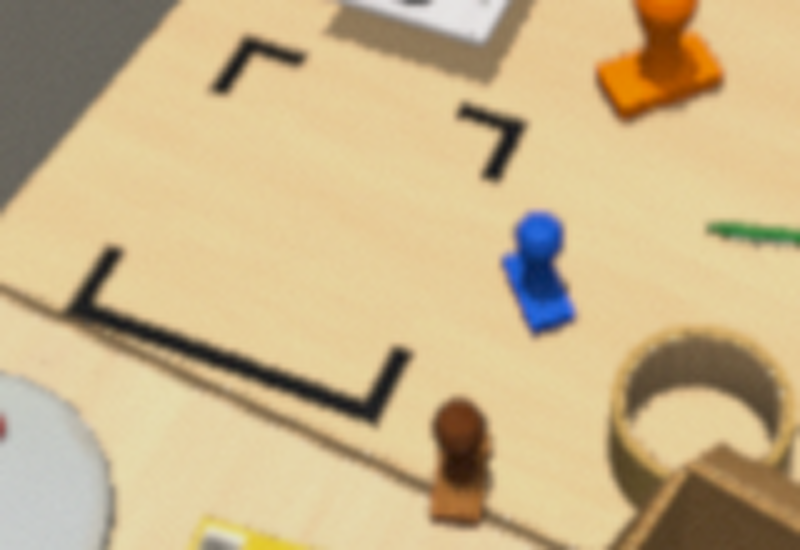

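```bash
cat > meas.py <<'E'
from h import *
def mask(c,f,roi):
    x0,y0,x1,y1=roi
    im=cv2.GaussianBlur(c["img"],(3,3),0).astype(int)
    m=f(im).astype(np.uint8);z=np.zeros_like(m);z[y0:y1,x0:x1]=m[y0:y1,x0:x1];return z
def big(m):
    n,l,st,ce=cv2.connectedComponentsWithStats(m)
    if n<2:return None
    i=1+np.argmax(st[1:,4]);return (l==i).astype(np.uint8),ce[i],st[i]
def rect(c,m,z):
    k=max(cv2.findContours(m,cv2.RETR_EXTERNAL,cv2.CHAIN_APPROX_NONE)[0],key=cv2.contourArea)[:,0]
    P=cast(c,k,z)[:,:2].astype(np.float32)
    r=cv2.minAreaRect(P);return r,P
dark=lambda im:(im.max(2)<85)
E
python3 - <<'E'
from meas import *
t=camera("top");s=camera("scene")
# bay: dark tape
m=mask(t,dark,(177,125,262,198))
n,l,st,ce=cv2.connectedComponentsWithStats(m)
allP=[]
for i in range(1,n):
    if st[i,4]<15: continue
    ys,xs=np.nonzero(l==i);P=cast(t,np.c_[xs,ys],0)[:,:2];allP.append(P)
    print("tape",st[i],P.mean(0),P.min(0),P.max(0))
P=np.concatenate(allP).astype(np.float32);print("bay minrect",cv2.minAreaRect(P))
# deck
m=mask(t,lambda im:(im.min(2)>150)&(im.max(2)-im.min(2)<30),(250,125,335,190))
b=big(m);r,P=rect(t,b[0],42);print("deck",b[2],r,cv2.boxPoints(r))
m=mask(t,dark,(270,128,318,182));b=big(m)
for z in(42,):
    r,P=rect(t,b[0],z);print("tray",b[2],r,cast(t,[b[1]],z))
# button
m=mask(t,lambda im:(im.max(2)<185)&(im.max(2)-im.min(2)<25),(260,146,277,168));b=big(m);print("button",b[1:],cast(t,[b[1]],59))
# paddle
m=mask(t,dark,(336,130,360,162));b=big(m);pt=b[1];print("pad top",b[1:])
m=mask(s,dark,(255,118,282,146));b=big(m);ps=b[1];print("pad sc",b[1:]);print(tri(t,pt,s,ps))
# brown
br=lambda im:(im[...,0]-im[...,2]>35)&(im[...,0]<150)
m=mask(t,br,(165,203,190,224));b=big(m);print("brown t",b[1:])
m=mask(s,br,(240,275,262,308));b=big(m);print("brown s",b[1:])
# bottle
m=mask(t,lambda im:(im[...,2]-im[...,1]>20),(375,218,400,240));b=big(m);bt=b[1];print(b[1:])
m=mask(s,lambda im:(im[...,2]-im[...,1]>20),(330,138,350,165));b=big(m);print(b[1:]);print("cap",tri(t,bt,s,b[1]))
m=mask(t,lambda im:(im[...,0]-im[...,2]>90)&(im[...,1]>140),(130,175,154,215));b=big(m);r,_=rect(t,b[0],30);print("carton",r)
E
```

```text
tape [237 129  14  11  37] [581.96342453  90.63182328] [558.61493642  77.608391  ] [588.0151173  115.90385725]
tape [178 132  18  62 185] [498.0848392  270.36947711] [398.32700904 230.98575524] [575.9096223  286.94867433]
bay minrect ((492.85992431640625, 176.0735626220703), (177.57647705078125, 210.48509216308594), 4.721083164215088)
deck [259 137  20  39 591] ((503.3709716796875, 23.629798889160156), (106.17305755615234, 52.43183517456055), 1.2760205268859863) [[449.7138     48.65704  ]
 [450.8814     -3.761798 ]
 [557.02814    -1.3974419]
 [555.86053    51.021397 ]]
tray [ 280  137   36   34 1115] ((511.8556213378906, -55.94474411010742), (90.9051742553711, 94.61209869384766), 4.263960361480713) [[511.6619827  -55.77039609  42.        ]]
button (array([267.63346614, 156.187251  ]), array([260, 146,  17,  22, 251], dtype=int32)) [[499.73033878  26.09804182  59.        ]]
pad top (array([346.71551724, 145.32183908]), array([338, 134,  18,  23, 348], dtype=int32))
pad sc (array([267.55477032, 131.41342756]), array([259, 121,  18,  22, 283], dtype=int32))
(array([ 516.30085721, -170.66738904,  143.29098417]), np.float64(2.314748441713255))
brown t (array([175.68965517, 213.55172414]), array([168, 203,  18,  21, 203], dtype=int32))
brown s (array([252.09248555, 289.42774566]), array([247, 280,  11,  19, 173], dtype=int32))
(array([390.84210526, 227.15789474]), array([389, 225,   5,   5,  19], dtype=int32))
(array([341. , 144.5]), array([340, 142,   3,   6,  16], dtype=int32))
cap (array([ 314.09182934, -304.75703966,   67.82849566]), np.float64(2.0911739412677455))
carton ((390.2496643066406, 377.4480895996094), (76.82855224609375, 38.670475006103516), 9.298274993896484)
```

Run:
```python
from meas import *
t=camera("top");s=camera("scene")
print("boxcorner",tri(t,(182,257),s,(309,293)),tri(t,(93,241),s,(243,374)))
print("lampjoint",tri(t,(112,97),s,(130,190)))
print("knob",tri(t,(173.4,214),s,(251.8,285.6)))
print("taperoll",tri(t,(200,234),s,(300,268)))
# precise: knob mask by dark brown
kn=lambda im:(im[...,0]-im[...,2]>20)&(im[...,0]<125)
b=big(mask(t,kn,(166,205,186,222)));b2=big(mask(s,kn,(242,278,262,300)));print(b[1:],b2[1:],tri(t,b[1],s,b2[1]))
for f,n in((lambda im:im.max(2)<100,'d'),):
  m=mask(t,f,(177,125,262,198))
  n,l,st,ce=cv2.connectedComponentsWithStats(m);A=[]
  for i in range(1,n):
    if st[i,4]<15 or st[i,0]>255: continue
    ys,xs=np.nonzero(l==i);A.append(cast(t,np.c_[xs,ys],0)[:,:2]);print(st[i])
  P=np.concatenate(A).astype(np.float32);r=cv2.minAreaRect(P);print(r,cv2.boxPoints(r))
crop(t,160,195,192,230,16,"pics/k_t.png");crop(s,236,270,272,312,14,"pics/k_s.png")
crop(t,255,125,361,185,7,"pics/cad.png")
```

```text
boxcorner (array([215.35711371, 244.41387156,  65.88616227]), np.float64(19.25541441648048)) (array([257.17568663, 476.03941623,  87.74182363]), np.float64(10.523362147938766))
lampjoint (array([565.85855558, 343.23727025, 336.61864709]), np.float64(5.969191338430241))
knob (array([337.20510787, 277.37384049,  53.60439032]), np.float64(0.8092321450183715))
taperoll (array([268.35952471, 195.64892968,  69.38001236]), np.float64(37.41985349730931))
(array([174.56910569, 214.17073171]), array([168, 207,  15,  15, 123], dtype=int32)) (array([251.87586207, 289.20689655]), array([247, 281,  10,  17, 145], dtype=int32)) (array([336.96963153, 277.93408912,  37.81158177]), np.float64(0.668965756836203))
[237 128  15  13  59]
[177 132  20  62 275]
[240 177  15  14  55]
((493.4146728515625, 176.42835998535156), (178.99073791503906, 215.4412841796875), 4.839062690734863) [[395.1513   276.21545 ]
 [413.32532   61.542103]
 [591.67804   76.641266]
 [573.504    291.3146  ]]
```

View pics/k_t.png

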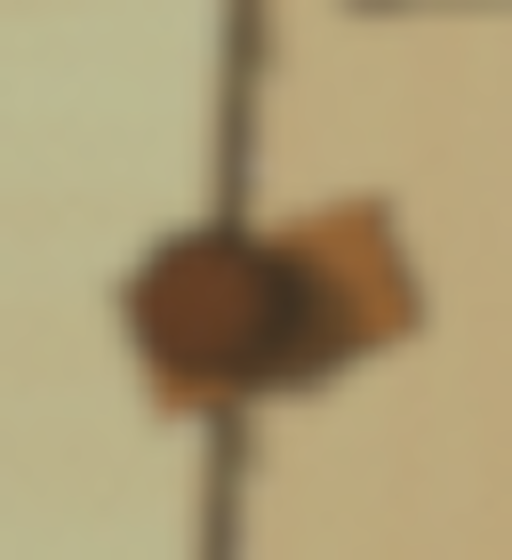

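View pics/k_s.png

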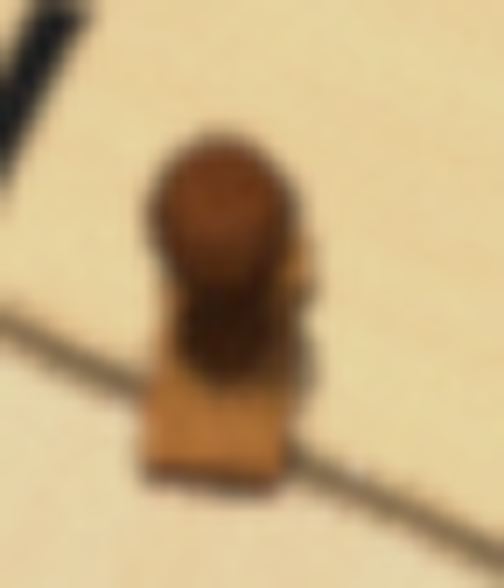

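View pics/cad.png

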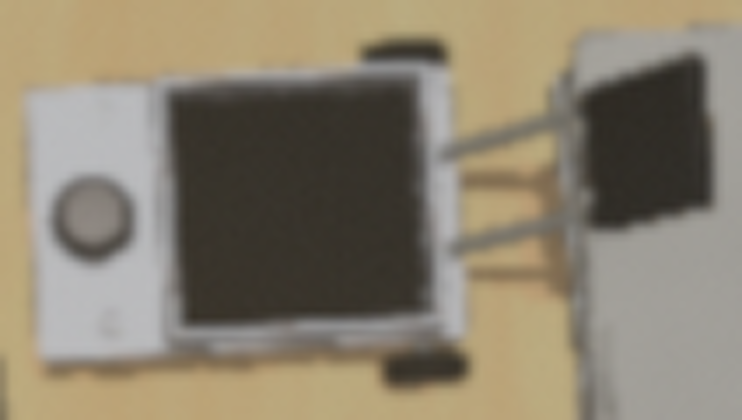

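Run:
```python
from meas import *
t=camera("top");s=camera("scene")
f=lambda a:np.array(a)/7+np.array([255,125])-0.43
N,T,B=cast(t,f([[28,92],[42,362],[448,62],[466,338]]),42)[:2].mean(0),cast(t,f([[448,62],[466,338]]),42).mean(0),cast(t,f([[94,215]]),59)[0]
print("nose",N,"tail",T,"btn",B, np.linalg.norm((N-T)[:2]))
d=(N-T)/np.linalg.norm(N-T);print(np.degrees(np.arctan2(-d[0],d[1])),"origin",(N+T)/2, "btn pred",N-25*d)
p=f([[580,105],[700,55],[712,208],[590,230]]);print("paddle",tri(t,p.mean(0),s,(268,131.3)), cast(t,[p.mean(0)],140))
g=lambda a:np.array(a)/16+np.array([160,195])-.5
print("knob",cast(t,g([[205,305]]),[50]),"foot",cast(t,g([[275,305]]),12))
print("footaxis",np.diff(cast(t,g([[165,415],[420,320]]),12),axis=0))
```

```text
nose [500.08333897  48.21793878  42.        ] tail [ 514.35010046 -118.09732002   42.        ] btn [502.23069839  25.15632032  59.        ] 166.926048883572
4.902911719928453 origin [507.21671972 -34.93969062  42.        ] btn pred [502.22002788  23.30941493  42.        ]
paddle (array([ 514.65371068, -170.58530937,  144.32189489]), np.float64(2.134195128295829)) [[ 516.52184275 -171.17540316  140.        ]]
knob [[338.71918395 281.40108007  50.        ]] foot [[339.2655453  278.23439033  12.        ]]
footaxis [[ 17.65712538 -44.32889385   0.        ]]
```

```bash
python3 -m inch '[{"xyz":[0,0,0],"turn":[0,0,0.107],"grip":80},{"xyz":[0,0,0],"turn":[0,0,0.107],"grip":80},{"xyz":[0,0,0],"turn":[0,0,0.107],"grip":80},{"xyz":[2.1,-3.3,0],"turn":[0,0,0],"grip":80},{"xyz":[2.1,-3.3,0],"turn":[0,0,0],"grip":80},{"xyz":[2.1,-3.3,0],"turn":[0,0,0],"grip":80},{"xyz":[2.1,-3.3,0],"turn":[0,0,0],"grip":80},{"xyz":[2.1,-3.3,0],"turn":[0,0,0],"grip":80},{"xyz":[2.1,-3.3,0],"turn":[0,0,0],"grip":80},{"xyz":[2.1,-3.3,0],"turn":[0,0,0],"grip":80}]' 15
```

```text
t: 1.33
tool_pos: [337.2, -336.5, 222.9]
eef_rot: [3.141, -0.001, 0.0]
wrist_force: [0.2, 0.4, -0.4]
grip_width: 70.0
```

```bash
python3 -m inch '[{"xyz":[2.1,-3.3,0],"turn":[0,0,0],"grip":70},{"xyz":[2.1,-3.3,0],"turn":[0,0,0],"grip":70},{"xyz":[2.0,-3.4,0],"turn":[0,0,0],"grip":70},{"xyz":[1.5,-3.6,0],"turn":[0,0,0],"grip":70},{"xyz":[1,-3.8,0],"turn":[0,0,0],"grip":70},{"xyz":[0,-4,0],"turn":[0,0,0],"grip":70},{"xyz":[-0.5,-4,0],"turn":[0,0,0],"grip":70},{"xyz":[-0.5,-4,0],"turn":[0,0,0],"grip":70},{"xyz":[-0.5,-4,0],"turn":[0,0,0],"grip":70},{"xyz":[-0.5,-4,0],"turn":[0,0,0],"grip":70}]' && python3 -m inch '[{"xyz":[-1.2,-3.8,0],"turn":[0,0,0],"grip":70},{"xyz":[-1.2,-3.8,0],"turn":[0,0,0],"grip":70},{"xyz":[-1.2,-3.8,0],"turn":[0,0,0],"grip":70},{"xyz":[-1.2,-3.8,0],"turn":[0,0,0],"grip":70},{"xyz":[-1,-3.8,0],"turn":[0,0,0],"grip":70},{"xyz":[-0.8,-3.4,1],"turn":[0,0,0],"grip":70},{"xyz":[-0.4,-1.6,2],"turn":[0,0,0],"grip":70},{"xyz":[0,0,2],"turn":[0,0,0],"grip":70},{"xyz":[0,0,2],"turn":[0,0,0],"grip":70},{"xyz":[0,0,0],"turn":[0,0,0],"grip":70}]'; python3 -c "
from h import *
s=status.state();print(s['tool_pos'],s['joints'],s['eef_rot'])"
```

```text
t: 2.17
tool_pos: [402.6, 37.7, 222.9]
eef_rot: [-3.142, -0.001, 0.0]
wrist_force: [0.7, 0.5, 0.8]
grip_width: 61.4
t: 3.0
tool_pos: [331.3, 275.3, 148.4]
eef_rot: [3.138, 0.005, 0.002]
wrist_force: [-0.5, -0.5, -1.0]
grip_width: 61.4
[331.28386343 275.32896774 148.41082156] [ 6.14399965e-01 -3.70909229e-01  1.78176269e+00  5.84298896e-06
  1.73741848e+00  2.18305564e+00] [3.13775863e+00 5.46930381e-03 2.13111601e-03]
```

Run:
```python
from h import *
s=camera("scene");t=camera("top");x=status.state();print(x['tool_pos'],x['eef_rot'])
crop(s,200,240,300,315,7,"pics/a_s.png");crop(t,150,190,230,250,8,"pics/a_t.png")
p=x['tool_pos'];print(proj(s,[p]),proj(t,[p]))
```

```text
[332.78324133 275.69926356 152.62638593] [3.14096975e+00 8.55585723e-04 8.37014513e-04]
[[252.89134507 262.42883018]] [[164.43073239 215.52555492]]
```

View pics/a_s.png

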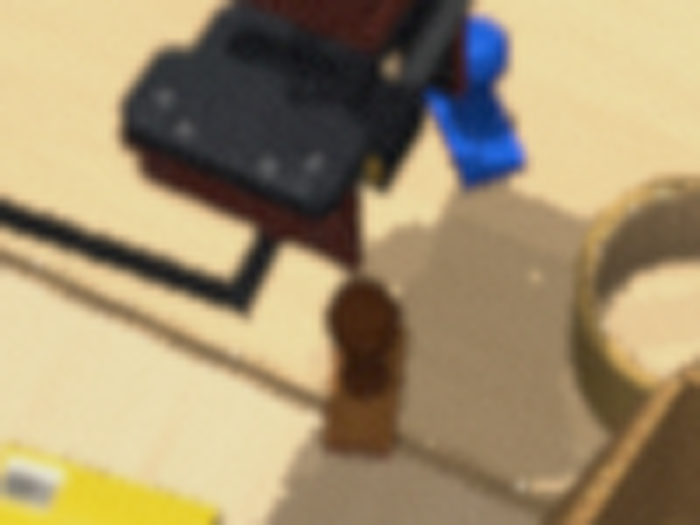

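View pics/a_t.png

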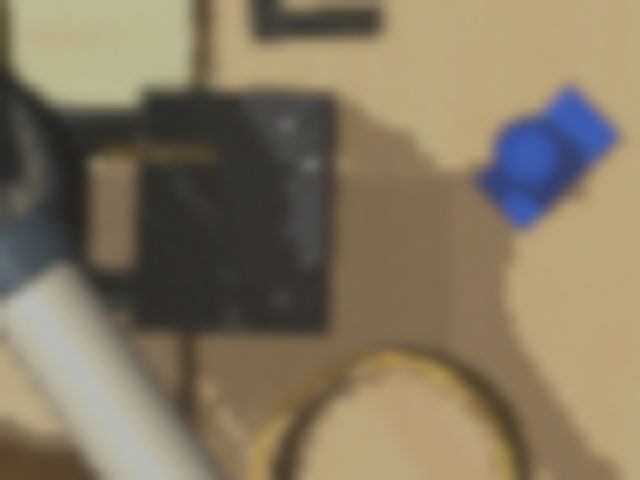

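```bash
python3 -m inch '[{"xyz":[0.3,-0.2,1.5],"turn":[0,0,0],"grip":70},{"xyz":[0.3,-0.2,2],"turn":[0,0,0],"grip":70},{"xyz":[0,0,2],"turn":[0,0,0],"grip":70},{"xyz":[0,0,2],"turn":[0,0,0],"grip":70},{"xyz":[0,0,2],"turn":[0,0,0],"grip":70},{"xyz":[0,0,1.4],"turn":[0,0,0],"grip":70},{"xyz":[0,0,0.9],"turn":[0,0,0],"grip":70},{"xyz":[0,0,0.2],"turn":[0,0,0],"grip":70},{"xyz":[0,0,0],"turn":[0,0,0],"grip":70},{"xyz":[0,0,0],"turn":[0,0,0],"grip":70}]'
python3 - <<'E'
from h import *
s=camera("scene");x=status.state();print(x['tool_pos'],x['eef_rot'],x['grip_width'])
crop(s,200,240,300,315,7,"pics/b_s.png")
E
```

```text
t: 3.93
tool_pos: [339.9, 280.3, 34.3]
eef_rot: [-3.14, -0.002, 0.0]
wrist_force: [-0.0, 0.2, 0.4]
grip_width: 61.5
[339.96895789 280.40639907  34.31991823] [-3.14008658e+00 -2.09637193e-03  5.23836704e-04] 61.412836926562015
```

View pics/b_s.png

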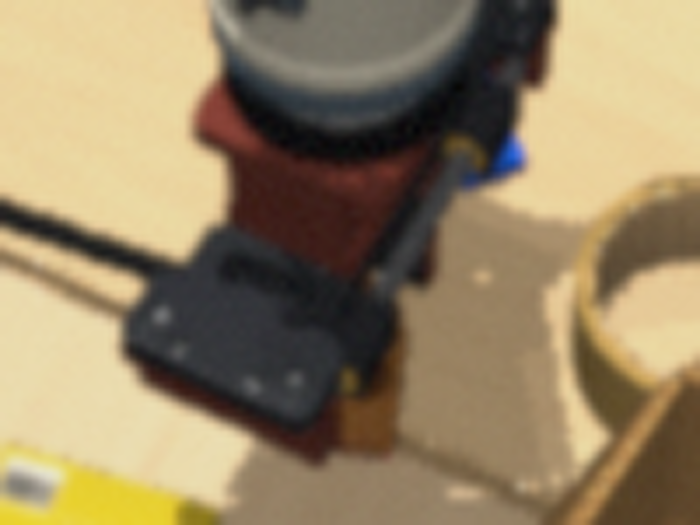

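```bash
python3 -m inch '[{"xyz":[0,0,0.3],"turn":[0,0,0],"grip":60},{"xyz":[0,0,0],"turn":[0,0,0],"grip":40},{"xyz":[0,0,0],"turn":[0,0,0],"grip":20},{"xyz":[0,0,0],"turn":[0,0,0],"grip":10},{"xyz":[0,0,0],"turn":[0,0,0],"grip":10},{"xyz":[0,0,0],"turn":[0,0,0],"grip":10},{"xyz":[0,0,0],"turn":[0,0,0],"grip":10},{"xyz":[0,0,0],"turn":[0,0,0],"grip":10},{"xyz":[0,0,0],"turn":[0,0,0],"grip":10},{"xyz":[0,0,-1],"turn":[0,0,0],"grip":10}]' 18
```

```text
t: 4.82
tool_pos: [338.0, 279.2, 37.9]
eef_rot: [3.14, 0.003, 0.001]
wrist_force: [-0.5, 0.5, -0.9]
grip_width: 24.4
```

```bash
python3 -m inch '[{"xyz":[0,0,-2.5],"turn":[0,0,0],"grip":10},{"xyz":[0,0,-3.5],"turn":[0,0,0],"grip":10},{"xyz":[0,0,-3.5],"turn":[0,0,0],"grip":10},{"xyz":[0.8,1.6,-3],"turn":[0,0,0],"grip":10},{"xyz":[1.6,3,-1.5],"turn":[0,0,0],"grip":10},{"xyz":[1.7,3.3,0],"turn":[0,0,0],"grip":10},{"xyz":[1.7,3.3,0],"turn":[0,0,0],"grip":10},{"xyz":[1.7,3.3,0],"turn":[0,0,0],"grip":10},{"xyz":[1.7,3.3,0],"turn":[0,0,0],"grip":10},{"xyz":[1.7,3.3,0],"turn":[0,0,0],"grip":10}]' && python3 -m inch '[{"xyz":[1.7,3.3,0],"turn":[0,0,0],"grip":10},{"xyz":[1.7,3.3,0],"turn":[0,0,0],"grip":10},{"xyz":[1.5,3,0],"turn":[0,0,0],"grip":10},{"xyz":[0.8,1.6,0],"turn":[0,0,0],"grip":10},{"xyz":[0,0.2,0],"turn":[0,0,0],"grip":10},{"xyz":[0,0,1.5],"turn":[0,0,0],"grip":10},{"xyz":[0,0,2],"turn":[0,0,0],"grip":10},{"xyz":[0,0,1],"turn":[0,0,0],"grip":10},{"xyz":[0,0,0],"turn":[0,0,0],"grip":10},{"xyz":[0,0,0],"turn":[0,0,0],"grip":10}]';python3 - <<'E'
from h import *
s=camera("scene");t=camera("top");x=status.state();print(x['tool_pos'],x['eef_rot'],x['grip_width'],x['wrist_force'])
crop(s,200,110,320,210,6,"pics/c_s.png");crop(t,240,110,360,200,6,"pics/c_t.png")
E
```

```text
t: 5.65
tool_pos: [448.7, 67.3, 180.6]
eef_rot: [-3.141, -0.001, 0.001]
wrist_force: [0.8, 0.1, -0.7]
grip_width: 24.3
t: 6.48
tool_pos: [504.9, -44.3, 134.6]
eef_rot: [-3.141, 0.001, 0.002]
wrist_force: [-0.5, 0.0, 0.0]
grip_width: 24.4
[505.71188817 -44.55689224 136.02222199] [ 3.14144178e+00 -1.69479255e-03  1.47703833e-03] 24.498652072911653 [-0.10251227  0.49082105 -0.35915185]
```

View pics/c_s.png

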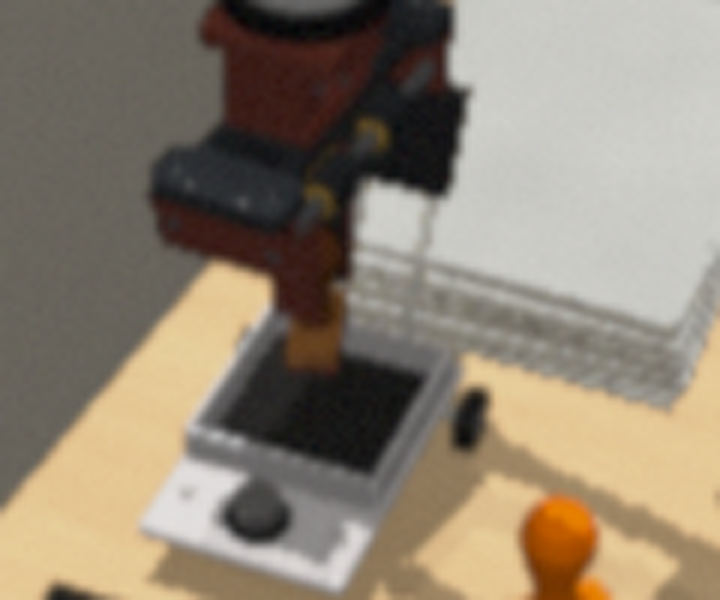

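View pics/c_t.png

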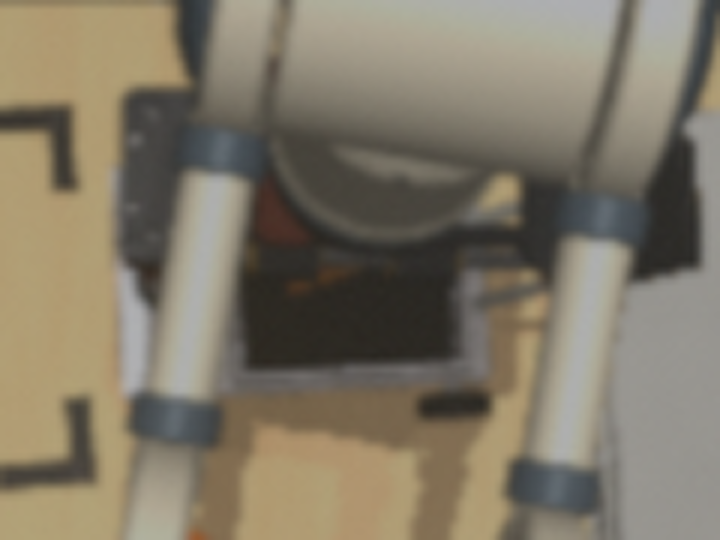

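```bash
python3 -m inch '[{"xyz":[0.3,0.8,0],"turn":[0,0,0],"grip":10},{"xyz":[0,0,1.5],"turn":[0,0,0],"grip":10},{"xyz":[0,0,1.5],"turn":[0,0,0],"grip":10},{"xyz":[0,0,1.5],"turn":[0,0,0],"grip":10},{"xyz":[0,0,1],"turn":[0,0,0],"grip":10},{"xyz":[0,0,0.5],"turn":[0,0,0],"grip":10},{"xyz":[0,0,0],"turn":[0,0,0],"grip":10},{"xyz":[0,0,0],"turn":[0,0,0],"grip":10},{"xyz":[0,0,0],"turn":[0,0,0],"grip":10},{"xyz":[0,0,0],"turn":[0,0,0],"grip":10}]';python3 - <<'E'
from h import *
s=camera("scene");x=status.state();print(x['tool_pos'],x['eef_rot'],x['grip_width'],x['wrist_force'])
crop(s,200,110,320,210,6,"pics/d_s.png")
E
```

```text
t: 7.42
tool_pos: [509.0, -53.1, 75.8]
eef_rot: [3.141, -0.002, 0.001]
wrist_force: [0.7, -0.5, -0.2]
grip_width: 24.5
[508.89248109 -53.03036872  75.68090678] [ 3.14133434e+00 -1.63110796e-03  8.86164830e-04] 24.523099993861308 [-0.01951357 -0.85579807 -1.59393551]
```

View pics/d_s.png

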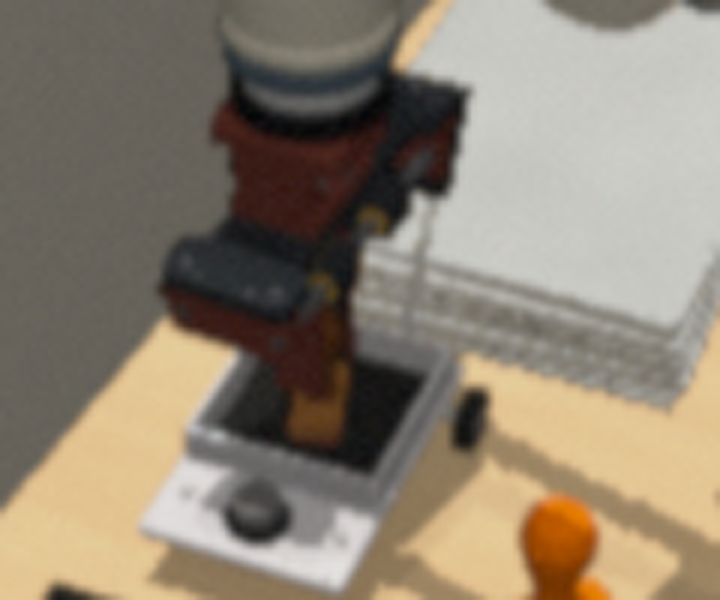

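Stamp is over the tray middle (foot at crop 318,425). Lower in 1 mm rows and watch the force.

```bash
python3 -m inch '[{"xyz":[0,0,0.1],"turn":[0,0,0],"grip":10},{"xyz":[0,0,0.1],"turn":[0,0,0],"grip":10},{"xyz":[0,0,0.05],"turn":[0,0,0],"grip":10},{"xyz":[0,0,0.05],"turn":[0,0,0],"grip":10},{"xyz":[0,0,0],"turn":[0,0,0],"grip":10},{"xyz":[0,0,0],"turn":[0,0,0],"grip":10},{"xyz":[0,0,0],"turn":[0,0,0],"grip":10},{"xyz":[0,0,0],"turn":[0,0,0],"grip":10},{"xyz":[0,0,0],"turn":[0,0,0],"grip":10},{"xyz":[0,0,0],"turn":[0,0,0],"grip":10}]'
```

```text
t: 8.3
tool_pos: [508.4, -53.0, 71.7]
eef_rot: [-3.142, -0.0, 0.001]
wrist_force: [0.1, -0.3, 0.2]
grip_width: 24.5
```

```bash
python3 -m inch '[{"xyz":[0,0,0.05],"turn":[0,0,0],"grip":10},{"xyz":[0,0,0.05],"turn":[0,0,0],"grip":10},{"xyz":[0,0,0.05],"turn":[0,0,0],"grip":10},{"xyz":[0,0,0],"turn":[0,0,0],"grip":10},{"xyz":[0,0,0],"turn":[0,0,0],"grip":10},{"xyz":[0,0,0],"turn":[0,0,0],"grip":10},{"xyz":[0,0,0],"turn":[0,0,0],"grip":10},{"xyz":[0,0,0],"turn":[0,0,0],"grip":10},{"xyz":[0,0,0],"turn":[0,0,0],"grip":10},{"xyz":[0,0,0],"turn":[0,0,0],"grip":10}]'
python3 - <<'E'
from h import *
s=camera("scene");x=status.state();print(x['tool_pos'],x['grip_width'],x['wrist_force'])
crop(s,200,110,320,210,6,"pics/e_s.png")
E
```

```text
t: 9.13
tool_pos: [508.7, -53.1, 70.7]
eef_rot: [3.141, -0.001, 0.001]
wrist_force: [0.2, 0.0, 6.4]
grip_width: 24.6
[508.67495801 -53.06933541  70.69152849] 24.038012396581586 [-0.05085393 -0.69543589  5.78424245]
```

View pics/e_s.png

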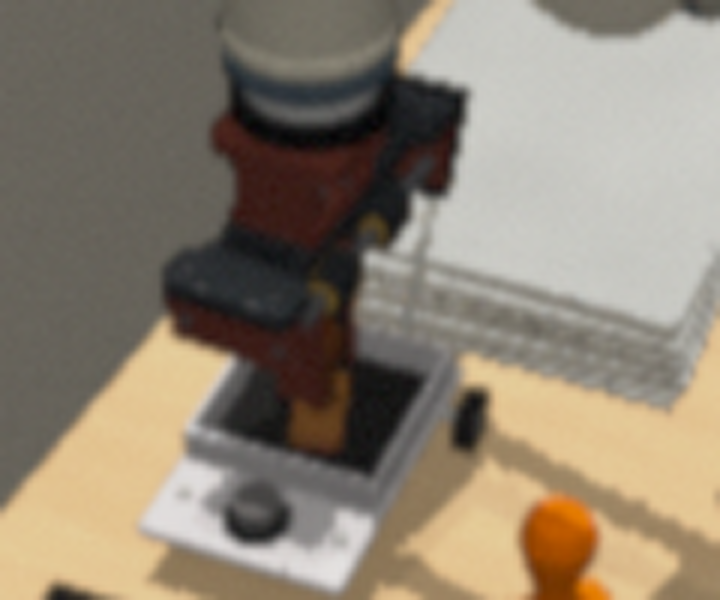

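```bash
python3 -m inch '[{"xyz":[0,0,0],"turn":[0,0,0],"grip":35},{"xyz":[0,0,0],"turn":[0,0,0],"grip":50},{"xyz":[0,0,0],"turn":[0,0,0],"grip":50},{"xyz":[0,0,0],"turn":[0,0,0],"grip":50},{"xyz":[0,0,-1],"turn":[0,0,0],"grip":50},{"xyz":[0,0,-2.5],"turn":[0,0,0],"grip":50},{"xyz":[0,0,-3],"turn":[0,0,0],"grip":50},{"xyz":[0,0,-3],"turn":[0,0,0],"grip":50},{"xyz":[0,0,-3],"turn":[0,0,0],"grip":50},{"xyz":[0,0,-3],"turn":[0,0,0],"grip":50}]' && python3 -m inch '[{"xyz":[0.3,3.5,0],"turn":[0,0,0],"grip":50},{"xyz":[0.3,4,0],"turn":[0,0,0],"grip":50},{"xyz":[0.3,4,0],"turn":[0,0,0],"grip":50},{"xyz":[0.3,3,0],"turn":[0,0,0],"grip":50},{"xyz":[0,1.4,0],"turn":[0,0,-0.085],"grip":50},{"xyz":[0,0,0],"turn":[0.105,0,0],"grip":50},{"xyz":[0,0,0],"turn":[0.105,0,0],"grip":50},{"xyz":[0,0,0],"turn":[0.105,0,0],"grip":50},{"xyz":[0,0,0],"turn":[0.105,0,0],"grip":50},{"xyz":[0,0,0],"turn":[0.104,0,0],"grip":50}]';python3 - <<'E'
from meas import *
s=camera("scene");t=camera("top");x=status.state();print(x['tool_pos'],x['eef_rot'],x['grip_width'],x['wrist_force'],x['joints'])
crop(s,190,90,330,210,5,"pics/f_s.png");crop(t,240,100,380,205,5,"pics/f_t.png")
E
```

```text
t: 10.02
tool_pos: [508.1, -52.9, 227.3]
eef_rot: [3.142, -0.0, 0.001]
wrist_force: [-0.3, -1.1, 1.1]
grip_width: 43.7
t: 10.85
tool_pos: [520.5, -212.5, 226.7]
eef_rot: [-2.614, -0.002, 0.086]
wrist_force: [0.9, -0.1, 0.1]
grip_width: 44.1
[ 519.67482528 -214.21708738  221.79570743] [-2.61192794  0.00514419  0.08201929] 44.10687367999595 [ 0.41327196  0.14778498 -0.60077046] [-0.68063682  0.2576023   1.13123877  0.43233325  2.09739473  0.96388101]
```

View pics/f_s.png

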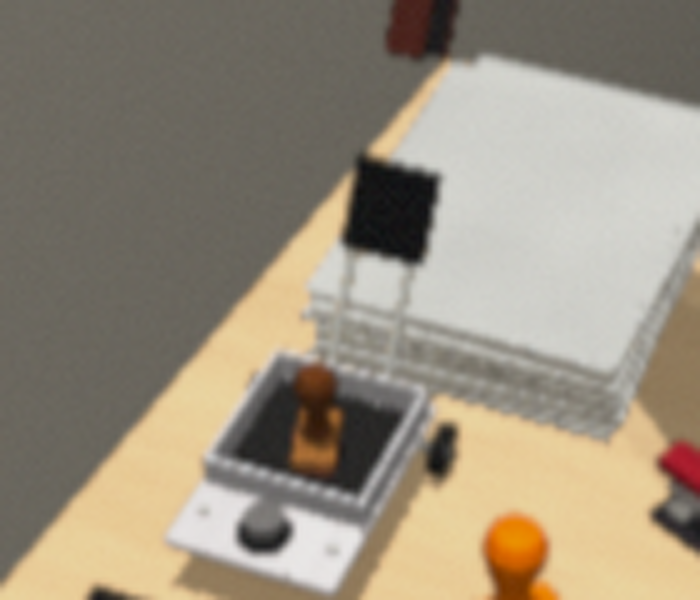

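View pics/f_t.png

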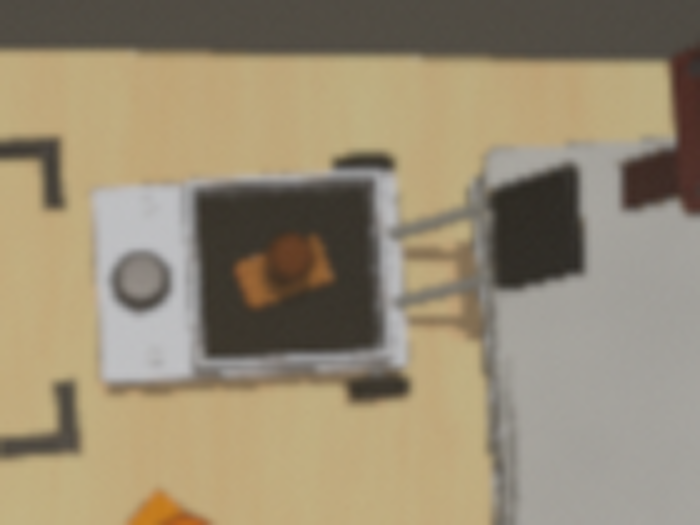

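Run:
```python
from meas import *
import pickle
t=camera("top");s=camera("scene")
g=lambda a:np.array(a)/5+np.array([240,100])-.4
h=lambda a:np.array(a)/5+np.array([190,90])-.4
pt=g([[493,192],[578,163],[583,270],[497,288]]);ps=h([[345,243],[360,155],[440,178],[420,262]])
# scene: nearest correspondences: top view left edge=lower edge of paddle
low=[tri(t,pt[0],s,ps[0]),tri(t,pt[3],s,ps[3])];up=[tri(t,pt[1],s,ps[1]),tri(t,pt[2],s,ps[2])]
print(low,up);print(np.mean([a[0] for a in low+up],0))
print("btn",tri(t,g([[141,278]])[0],s,h([[264,522]])[0]))
C=cast(t,g([[93,190],[103,385],[393,172],[407,370]]),42);N=C[:2].mean(0);T=C[2:].mean(0);d=(N-T)/np.linalg.norm(N-T)
print(N,T,np.degrees(np.arctan2(-d[0],d[1])),(N+T)/2)
x=status.state();Rm=R.from_euler('xyz',x['eef_rot']).as_matrix();print(x['tool_pos'],x['eef_rot'])
for G in([517,-171.5,140],):
    tc=np.array(G)+18.7*Rm[:,2];print(tc,Rm.T@(tc-x['tool_pos']),Rm)
```

```text
[(array([ 539.03236617, -153.78956923,  120.94436074]), np.float64(2.885397843686523)), (array([ 488.7960481 , -155.71809691,  122.60680555]), np.float64(3.454348353674821))] [(array([ 545.14129889, -187.07005185,  163.81866963]), np.float64(2.6300698417990236)), (array([ 492.24656766, -189.92722615,  161.95318851]), np.float64(3.018228494506034))]
[ 516.30407021 -171.62623604  142.33075611]
btn (array([501.50578101,  25.09861132,  55.64599427]), np.float64(3.193825493669578))
[499.78511059  49.2336943   42.        ] [ 512.49580792 -117.40256792   42.        ] 4.3619664211675655 [506.14045925 -34.08443681  42.        ]
[ 520.43060444 -212.58584446  224.56239155] [-2.61903898e+00  1.12630676e-03  8.49268795e-02]
[ 516.19013859 -162.20211587  123.79557236] [  0.16210261   6.47788827 112.55427222] [[ 0.99639525  0.07294463 -0.0433081 ]
 [ 0.08482477 -0.86347202  0.49721306]
 [-0.00112631 -0.49909432 -0.86654693]]
```

```bash
python3 -m inch '[{"xyz":[0,0.65,1],"turn":[0,0,0],"grip":50},{"xyz":[0,0,2],"turn":[0,0,0],"grip":50},{"xyz":[0,0,2],"turn":[0,0,0],"grip":50},{"xyz":[0,0,2],"turn":[0,0,0],"grip":50},{"xyz":[0,0,2],"turn":[0,0,0],"grip":50},{"xyz":[0,0,1.2],"turn":[0,0,0],"grip":50},{"xyz":[0,0,0.6],"turn":[0,0,0],"grip":50},{"xyz":[0,0,0.4],"turn":[0,0,0],"grip":50},{"xyz":[0,0,0],"turn":[0,0,0],"grip":50},{"xyz":[0,0,0],"turn":[0,0,0],"grip":50}]';python3 - <<'E'
from meas import *
s=camera("scene");t=camera("top");x=status.state();print(x['tool_pos'],x['eef_rot'],x['grip_width'],x['wrist_force'])
crop(s,190,90,330,210,5,"pics/g_s.png");crop(t,240,100,380,205,5,"pics/g_t.png")
Rm=R.from_euler('xyz',x['eef_rot']).as_matrix();print(x['tool_pos']-18.7*Rm[:,2])
E
```

```text
t: 11.88
tool_pos: [516.5, -161.7, 125.9]
eef_rot: [-2.619, -0.002, 0.087]
wrist_force: [0.2, -0.1, 0.5]
grip_width: 44.0
[ 516.59794927 -162.18165324  125.93777313] [-2.61913947e+00 -1.55189886e-03  8.57426610e-02] 43.51978395264143 [-1.03400844  0.26047774  0.23152598]
[ 517.37201518 -171.48096791  142.1431293 ]
```

View pics/g_s.png

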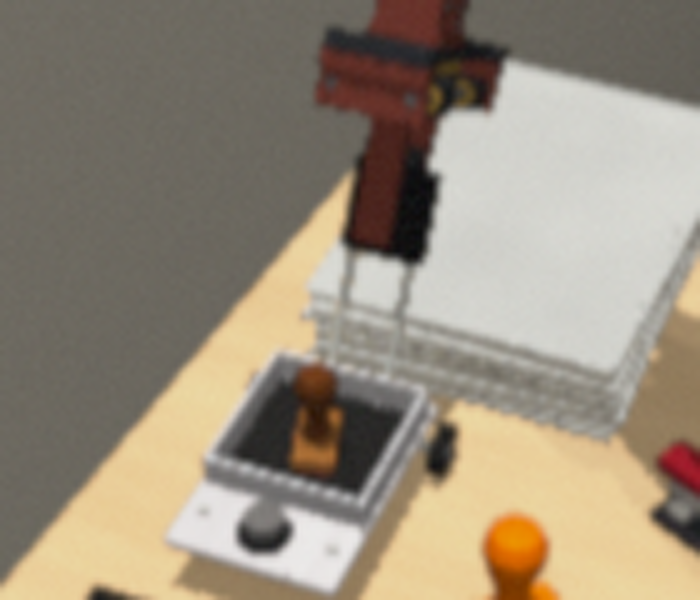

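View pics/g_t.png

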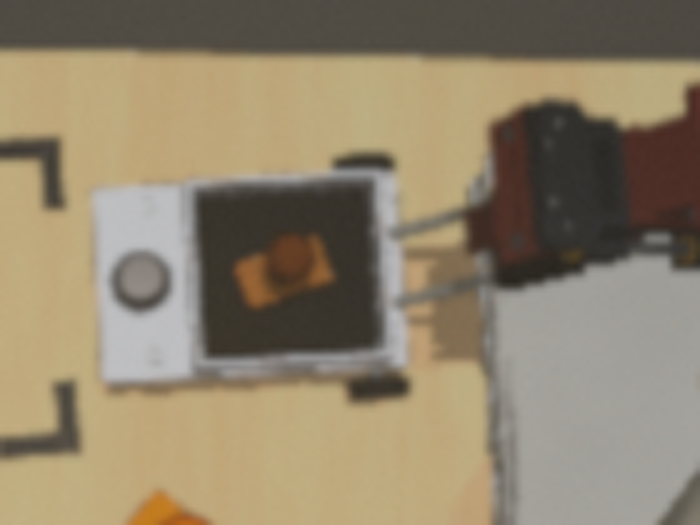

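```bash
python3 -m inch '[{"xyz":[0,0,0],"turn":[0,0,0],"grip":40},{"xyz":[0,0,0],"turn":[0,0,0],"grip":30},{"xyz":[0,0,0],"turn":[0,0,0],"grip":20},{"xyz":[0,0,0],"turn":[0,0,0],"grip":10},{"xyz":[0,0,0],"turn":[0,0,0],"grip":2},{"xyz":[0,0,0],"turn":[0,0,0],"grip":2},{"xyz":[0,0,0],"turn":[0,0,0],"grip":2},{"xyz":[0,0,0],"turn":[0,0,0],"grip":2},{"xyz":[0,0,0],"turn":[0,0,0],"grip":2},{"xyz":[0,0,0],"turn":[0,0,0],"grip":2}]' 25;python3 - <<'E'
from meas import *
s=camera("scene");t=camera("top");x=status.state();print(x['tool_pos'],x['eef_rot'],x['grip_width'],x['wrist_force'],x['ft_torque'])
crop(s,190,90,330,210,5,"pics/i_s.png");crop(t,240,100,380,205,5,"pics/i_t.png")
E
```

```text
t: 12.82
tool_pos: [516.0, -161.8, 124.3]
eef_rot: [-2.618, 0.001, 0.086]
wrist_force: [0.5, 0.7, -5.4]
grip_width: 10.2
[ 515.99561353 -161.78345166  124.33417191] [-2.61768305e+00  8.31484129e-04  8.56820429e-02] 9.993997402950315 [ 0.05749385 -0.28668359 -6.85972907] [-1.38534966 -0.11806493 -0.05541896]
```

View pics/i_s.png

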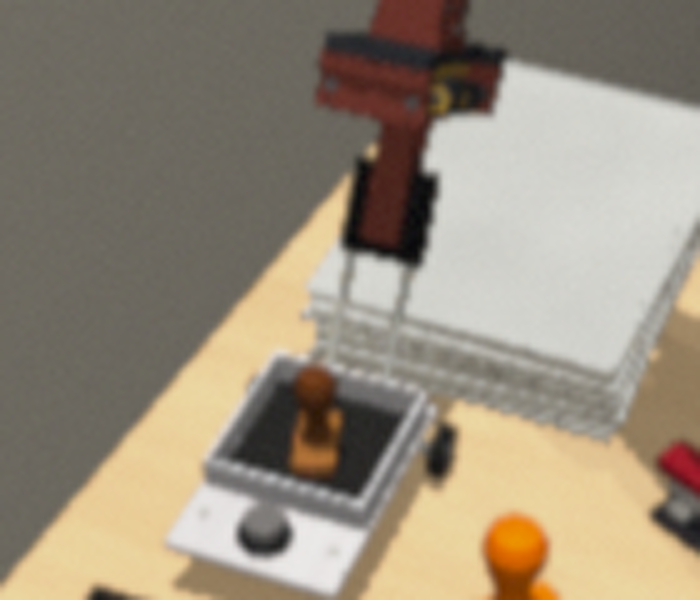

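View pics/i_t.png

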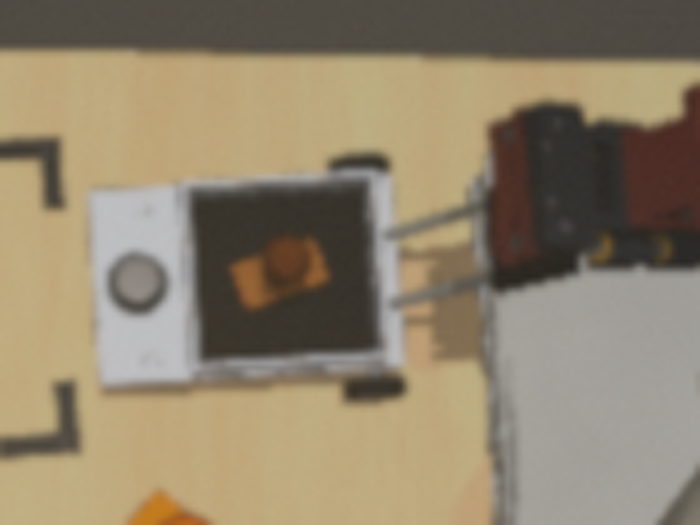

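```bash
python3 -m inch '[{"xyz":[0,0.04,0.07],"turn":[0,0,0],"grip":2},{"xyz":[0,0.04,0.07],"turn":[0,0,0],"grip":2},{"xyz":[0,0,0],"turn":[0,0,0],"grip":2},{"xyz":[0,0,0],"turn":[0,0,0],"grip":2},{"xyz":[0,0,0],"turn":[0,0,0],"grip":2},{"xyz":[0,0,0],"turn":[0,0,0],"grip":2},{"xyz":[0,0,0],"turn":[0,0,0],"grip":2},{"xyz":[0,0,0],"turn":[0,0,0],"grip":2},{"xyz":[0,0,0],"turn":[0,0,0],"grip":2},{"xyz":[0,0,0],"turn":[0,0,0],"grip":2}]';python3 - <<'E'
from meas import *
x=status.state();print(x['tool_pos'],x['eef_rot'],x['grip_width'],x['wrist_force'],x['ft_torque'])
E
```

```text
t: 13.75
tool_pos: [516.2, -161.6, 123.8]
eef_rot: [-2.617, -0.0, 0.086]
wrist_force: [-0.7, -1.1, 3.3]
grip_width: 10.0
[ 516.19709769 -161.64203763  123.75380465] [-2.61747350e+00 -4.01128241e-04  8.60342348e-02] 10.014937363174576 [-0.73732485 -1.07510007  3.25358336] [0.00896048 0.7386292  0.17125765]
```

```bash
python3 -m inch '[{"xyz":[0,-0.03,-0.04],"turn":[0,0,0],"grip":2},{"xyz":[0,-0.17,0.1],"turn":[0,0,0],"grip":2},{"xyz":[0,-0.26,0.15],"turn":[0,0,0],"grip":2},{"xyz":[0,-0.35,0.2],"turn":[0,0,0],"grip":2},{"xyz":[0,-0.35,0.2],"turn":[0,0,0],"grip":2},{"xyz":[0,-0.35,0.2],"turn":[0,0,0],"grip":2},{"xyz":[0,-0.35,0.2],"turn":[0,0,0],"grip":2},{"xyz":[0,-0.35,0.2],"turn":[0,0,0],"grip":2},{"xyz":[0,-0.35,0.2],"turn":[0,0,0],"grip":2},{"xyz":[0,-0.35,0.2],"turn":[0,0,0],"grip":2}]';python3 - <<'E'
from meas import *
for i in range(2):
    t=camera("top");x=status.state();print(x['tool_pos'],x['eef_rot'],x['grip_width'],x['wrist_force'],x['ft_torque'])
crop(t,170,100,370,220,4,"pics/j_t.png")
s=camera("scene");crop(s,160,100,320,220,5,"pics/j_s.png")
E
```

```text
t: 14.58
tool_pos: [513.3, -128.1, 123.9]
eef_rot: [-2.618, -0.0, 0.086]
wrist_force: [1.3, -0.8, 0.6]
grip_width: 9.8
[ 513.29924876 -127.4070983   123.85139698] [-2.61706175e+00 -1.24549033e-04  8.64806281e-02] 9.863510713460444 [ 0.40755548  0.31862253 -0.47665907] [-0.45455057  0.31722523 -0.07059408]
[ 513.32435028 -127.73761683  123.7962787 ] [-2.61708938e+00 -1.45562819e-04  8.64777182e-02] 9.578680485235342 [0.22804058 0.84561382 0.96212165] [-0.26698077  0.33551274 -0.06698095]
```

View pics/j_t.png

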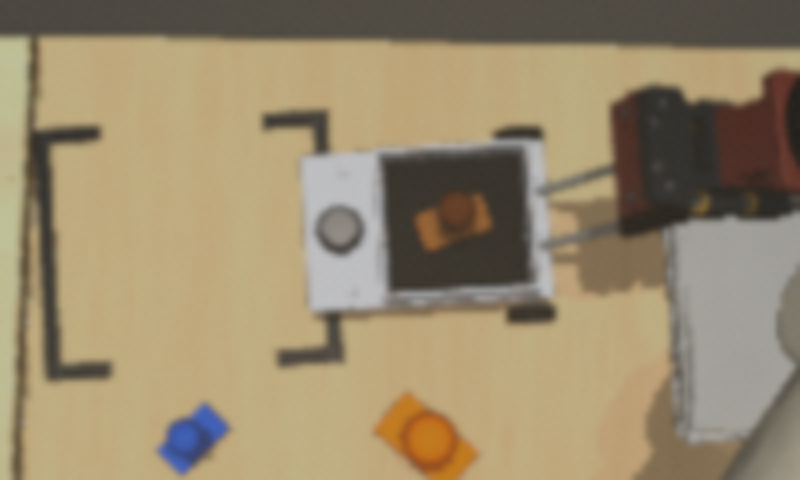

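View pics/j_s.png

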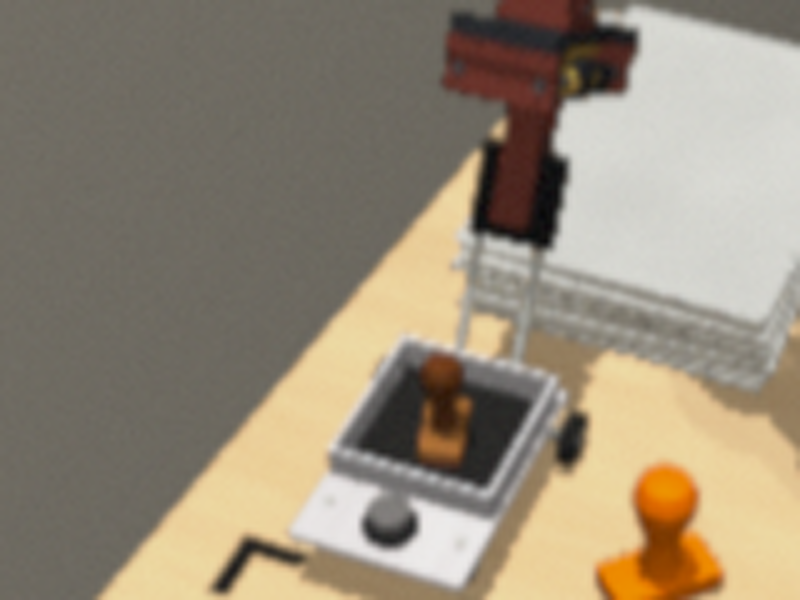

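```bash
cat > rel.py <<'E'
from meas import *
def relpose(t,f,nose,tail,bay):
    C=cast(t,f(nose+tail),42)[:,:2];N=C[:2].mean(0);T=C[2:].mean(0);d=(N-T)/np.linalg.norm(N-T);O=(N+T)/2
    B=cast(t,f(bay),0)[:,:2];bc=B.mean(0);u=(B[0]+B[1]-B[2]-B[3]);print("baydim",np.linalg.norm(u)/2,np.linalg.norm(B[0]+B[2]-B[1]-B[3])/2);u/=np.linalg.norm(u)
    n=np.array([u[1],-u[0]])
    print("caddy O",O,"hd",np.degrees(np.arctan2(-d[0],d[1])),"len",np.linalg.norm(N-T),"bay",bc,"hd",np.degrees(np.arctan2(-u[0],u[1])))
    e=O-bc;print("along",e@u,"right",e@n)
E
python3 - <<'E'
from rel import *
t=camera("top");f=lambda a:np.array(a)/4+np.array([170,100])-.4
relpose(t,f,[[302,157],[313,311]],[[540,143],[551,297]],[[42,135],[54,372],[321,117],[335,353]])
x=status.state();print(x['tool_pos'],x['wrist_force'],x['ft_torque'])
E
```

```text
baydim 201.98548154563653 172.1329283439454
caddy O [502.85755691   2.26594708] hd 4.591375121620686 len 164.6328685612659 bay [494.15763416 172.29760159] hd 4.967486668115255
along -170.14634484093406 right -6.055867158159248
[ 513.33229763 -128.22162288  123.8170066 ] [-0.9192858   1.20725891  0.17283559] [-0.25319279  0.31983658 -0.08449313]
```

```bash
python3 -m inch '[{"xyz":[-0.044,-0.346,0.2],"turn":[0,0.0037,0.0065],"grip":2},{"xyz":[-0.044,-0.346,0.2],"turn":[0,0.0037,0.0065],"grip":2},{"xyz":[-0.044,-0.346,0.2],"turn":[0,0.0037,0.0065],"grip":2},{"xyz":[-0.044,-0.346,0.2],"turn":[0,0.0037,0.0065],"grip":2},{"xyz":[-0.044,-0.346,0.2],"turn":[0,0.0037,0.0065],"grip":2},{"xyz":[-0.044,-0.346,0.2],"turn":[0,0.0037,0.0065],"grip":2},{"xyz":[-0.044,-0.346,0.2],"turn":[0,0.0037,0.0065],"grip":2},{"xyz":[-0.044,-0.346,0.2],"turn":[0,0.0037,0.0065],"grip":2},{"xyz":[-0.044,-0.346,0.2],"turn":[0,0.0037,0.0065],"grip":2},{"xyz":[-0.044,-0.346,0.2],"turn":[0,0.0037,0.0065],"grip":2}]';python3 - <<'E'
from meas import *
x=status.state();print(x['tool_pos'],x['eef_rot'],x['wrist_force'],x['ft_torque'])
E
```

```text
t: 15.62
tool_pos: [506.7, -88.5, 123.8]
eef_rot: [-2.618, 0.001, 0.01]
wrist_force: [1.9, -0.6, -0.0]
grip_width: 9.9
[506.70552992 -88.50748437 123.84696733] [-2.61761127e+00  6.54744809e-04  1.02751864e-02] [ 1.86419074 -0.60672766 -0.03993204] [-0.53313277  0.24881304 -0.06159571]
```

Yaw and height as planned. Straight leg next.

```bash
python3 -m inch '[{"xyz":[0,-0.346,0.2],"turn":[0,0,0],"grip":2},{"xyz":[0,-0.346,0.2],"turn":[0,0,0],"grip":2},{"xyz":[0,-0.346,0.2],"turn":[0,0,0],"grip":2},{"xyz":[0,-0.346,0.2],"turn":[0,0,0],"grip":2},{"xyz":[0,-0.346,0.2],"turn":[0,0,0],"grip":2},{"xyz":[0,-0.346,0.2],"turn":[0,0,0],"grip":2},{"xyz":[0,-0.346,0.2],"turn":[0,0,0],"grip":2},{"xyz":[0,-0.346,0.2],"turn":[0,0,0],"grip":2},{"xyz":[0,-0.346,0.2],"turn":[0,0,0],"grip":2},{"xyz":[0,-0.346,0.2],"turn":[0,0,0],"grip":2}]'
python3 - <<'E'
from meas import *
t=camera("top");s=camera("scene");x=status.state();print(x['tool_pos'],x['eef_rot'],x['wrist_force'],x['ft_torque'])
crop(t,170,100,330,220,5,"pics/k2_t.png");crop(s,150,110,310,230,5,"pics/k2_s.png")
E
```

```text
t: 16.45
tool_pos: [506.4, -48.6, 123.9]
eef_rot: [-2.618, 0.0, 0.011]
wrist_force: [0.8, -1.8, 0.2]
grip_width: 9.9
[506.37978778 -48.17558999 123.82893931] [-2.61712897e+00  3.79567765e-04  1.17062842e-02] [ 1.6052926   0.10626067 -2.09774587] [-0.42809714  0.09054705 -0.22639404]
```

View pics/k2_t.png

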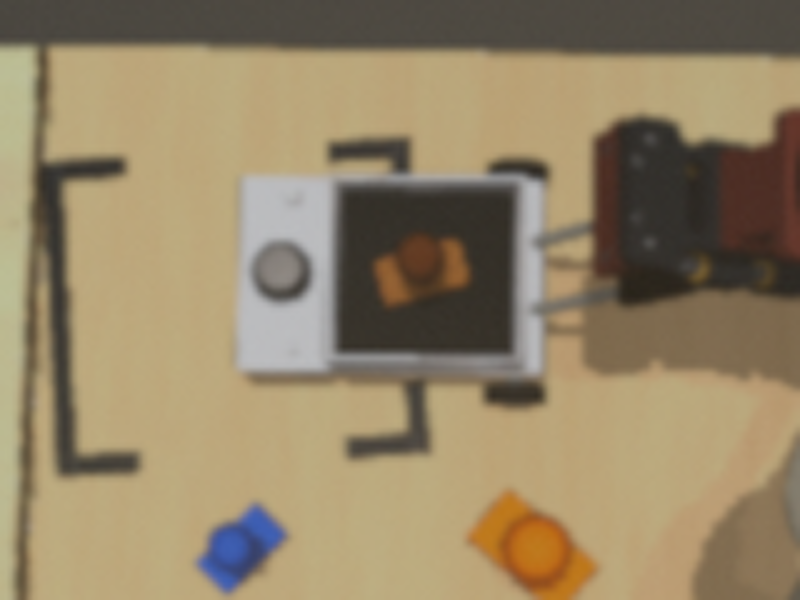

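View pics/k2_s.png

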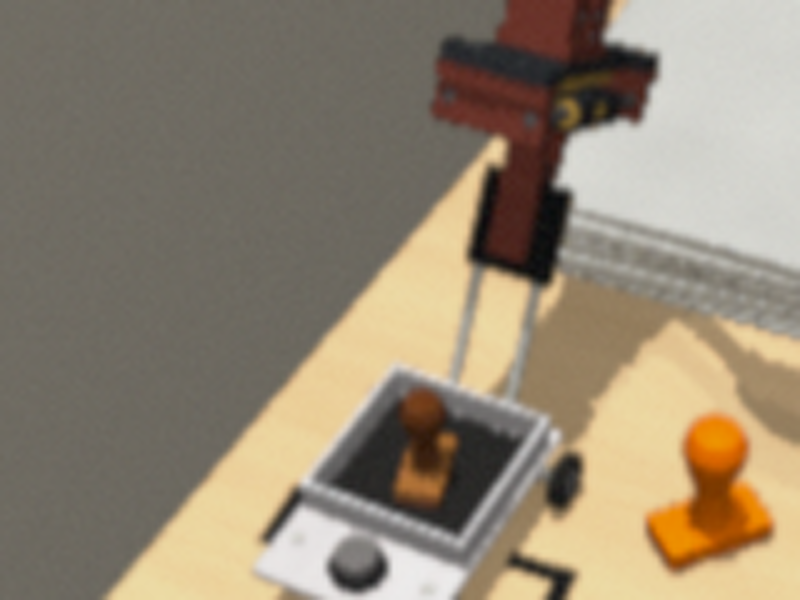

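Run:
```python
from rel import *
t=camera("top");f=lambda a:np.array(a)/5+np.array([170,100])-.4
relpose(t,f,[[238,177],[238,372]],[[546,176],[545,377]],[[50,170],[66,466],[403,150],[421,441]])
b=cast(t,f([[281,270]]),59);print(b)
x=status.state();Rm=R.from_euler('xyz',x['eef_rot']).as_matrix();h=np.cross([0,0,1],Rm[:,0]);print("tool-based O",x['tool_pos'][:2]+128.2*h[:2],"btn",x['tool_pos'][:2]+188.2*h[:2])
```

```text
baydim 204.2542249832392 170.90637245530726
caddy O [505.87815605  80.54201786] hd 0.7939521152115524 len 170.10980949517588 bay [493.3138854  172.27629696] hd 4.81843129276868
along -92.4654586420085 right 4.8143346943207375
[[504.52936185 140.03458009  59.        ]]
tool-based O [504.89637962  79.76124535] btn [504.20140812 139.75721501]
```

```bash
python3 -m inch '[{"xyz":[0.044,-0.346,0.2],"turn":[0,-0.0037,-0.0064],"grip":2},{"xyz":[0.044,-0.346,0.2],"turn":[0,-0.0037,-0.0064],"grip":2},{"xyz":[0.044,-0.346,0.2],"turn":[0,-0.0037,-0.0064],"grip":2},{"xyz":[0.044,-0.346,0.2],"turn":[0,-0.0037,-0.0064],"grip":2},{"xyz":[0.044,-0.346,0.2],"turn":[0,-0.0037,-0.0064],"grip":2},{"xyz":[0.044,-0.346,0.2],"turn":[0,-0.0037,-0.0064],"grip":2},{"xyz":[0.044,-0.346,0.2],"turn":[0,-0.0037,-0.0064],"grip":2},{"xyz":[0.044,-0.346,0.2],"turn":[0,-0.0037,-0.0064],"grip":2},{"xyz":[0.044,-0.346,0.2],"turn":[0,-0.0037,-0.0064],"grip":2},{"xyz":[0.044,-0.346,0.2],"turn":[0,-0.0037,-0.0064],"grip":2}]' && python3 -m inch '[{"xyz":[0,-0.346,0.2],"turn":[0,0,0],"grip":2},{"xyz":[0,-0.346,0.2],"turn":[0,0,0],"grip":2},{"xyz":[0,-0.346,0.2],"turn":[0,0,0],"grip":2},{"xyz":[0,-0.346,0.2],"turn":[0,0,0],"grip":2},{"xyz":[0,-0.346,0.2],"turn":[0,0,0],"grip":2},{"xyz":[0,-0.346,0.2],"turn":[0,0,0],"grip":2},{"xyz":[0,-0.346,0.2],"turn":[0,0,0],"grip":2},{"xyz":[0,-0.346,0.2],"turn":[0,0,0],"grip":2},{"xyz":[0,-0.346,0.2],"turn":[0,0,0],"grip":2},{"xyz":[0,-0.26,0.15],"turn":[0,0,0],"grip":2}]'
python3 - <<'E'
from meas import *
t=camera("top");x=status.state();print(x['tool_pos'],x['eef_rot'],x['wrist_force'],x['ft_torque'])
crop(t,170,100,330,220,5,"pics/l_t.png")
E
```

```text
t: 17.43
tool_pos: [509.0, -8.4, 123.9]
eef_rot: [-2.618, 0.0, 0.086]
wrist_force: [0.8, -1.0, -1.1]
grip_width: 9.7
t: 18.27
tool_pos: [505.7, 30.5, 123.9]
eef_rot: [-2.618, 0.0, 0.085]
wrist_force: [1.9, -0.7, -0.8]
grip_width: 9.7
[505.6467835   30.89470716 123.91916224] [-2.61714636e+00  3.28340242e-04  8.54406017e-02] [ 2.018725    0.21185545 -1.4755647 ] [-0.71094732 -0.17774725 -0.29397445]
```

View pics/l_t.png

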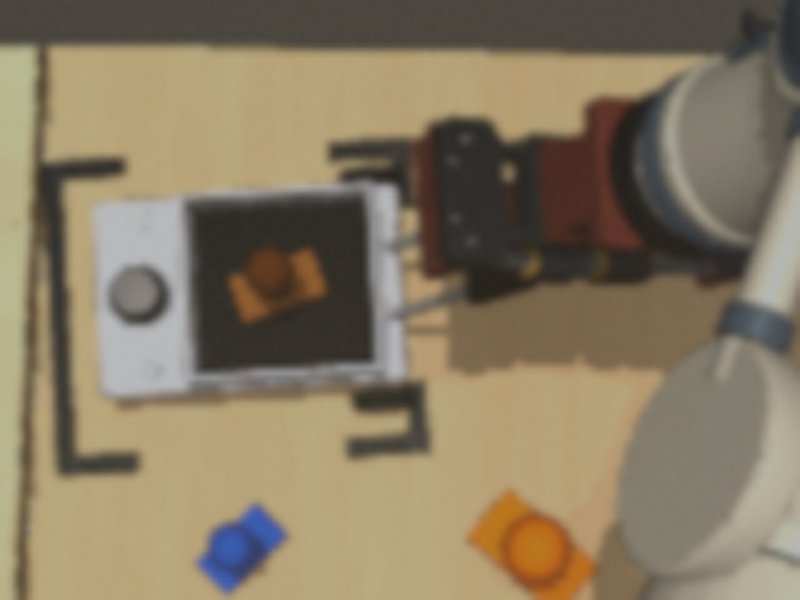

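Run:
```python
from rel import *
t=camera("top");f=lambda a:np.array(a)/5+np.array([170,100])-.4
relpose(t,f,[[94,204],[106,396]],[[400,184],[407,381]],[[50,170],[66,466],[403,150],[421,441]])
b=cast(t,f([[137,294]]),59);print(b)
x=status.state();Rm=R.from_euler('xyz',x['eef_rot']).as_matrix();h=np.cross([0,0,1],Rm[:,0]);print("tool-based O",x['tool_pos'][:2]+128.2*h[:2],"btn",x['tool_pos'][:2]+188.2*h[:2],x['wrist_force'])
O=x['tool_pos'][:2]+128.2*h[:2];e=O-[493.7,172.4];u=np.array([-.0849,.9964]);print(e@u,e@[u[1],-u[0]])
```

```text
baydim 204.2542249832392 170.90637245530726
caddy O [495.4966972  157.76628268] hd 4.487210488830708 len 168.28758964515575 bay [493.3138854  172.27629696] hd 4.81843129276868
along -14.642086986968874 right 0.9562795563947452
[[489.76559662 218.10413398  59.        ]]
tool-based O [494.77705963 158.35831854] btn [489.65817175 218.13955981] [ 1.31687184  0.27014058 -1.37438077]
-14.082573772788619 -0.11895654572346581
```

```bash
python3 -m inch '[{"xyz":[0,-0.346,0.2],"turn":[0,0,0],"grip":2},{"xyz":[0,-0.346,0.2],"turn":[0,0,0],"grip":2},{"xyz":[0,-0.26,0.15],"turn":[0,0,0],"grip":2},{"xyz":[0,-0.17,0.1],"turn":[0,0,0],"grip":2},{"xyz":[0,-0.09,0.05],"turn":[0,0,0],"grip":2},{"xyz":[0,0,0],"turn":[0,0,0],"grip":2},{"xyz":[0,0,0],"turn":[0,0,0],"grip":2},{"xyz":[0,0,0],"turn":[0,0,0],"grip":2},{"xyz":[0,0,0],"turn":[0,0,0],"grip":2},{"xyz":[0,0,0],"turn":[0,0,0],"grip":2}]'
python3 - <<'E'
from meas import *
t=camera("top");s=camera("scene");x=status.state();print(x['tool_pos'],x['eef_rot'],x['wrist_force'],x['ft_torque'])
crop(t,170,100,330,220,5,"pics/m_t.png");crop(s,130,150,290,270,5,"pics/m_s.png")
E
```

```text
t: 19.2
tool_pos: [504.6, 43.9, 123.9]
eef_rot: [-2.617, 0.0, 0.085]
wrist_force: [2.1, 0.7, -0.8]
grip_width: 10.2
[504.56430944  43.87455189 123.90007239] [-2.61750638e+00  4.88929462e-04  8.47671807e-02] [ 1.71226138  0.14709955 -0.71816704] [-0.48694326 -0.22637082 -0.27162629]
```

View pics/m_t.png

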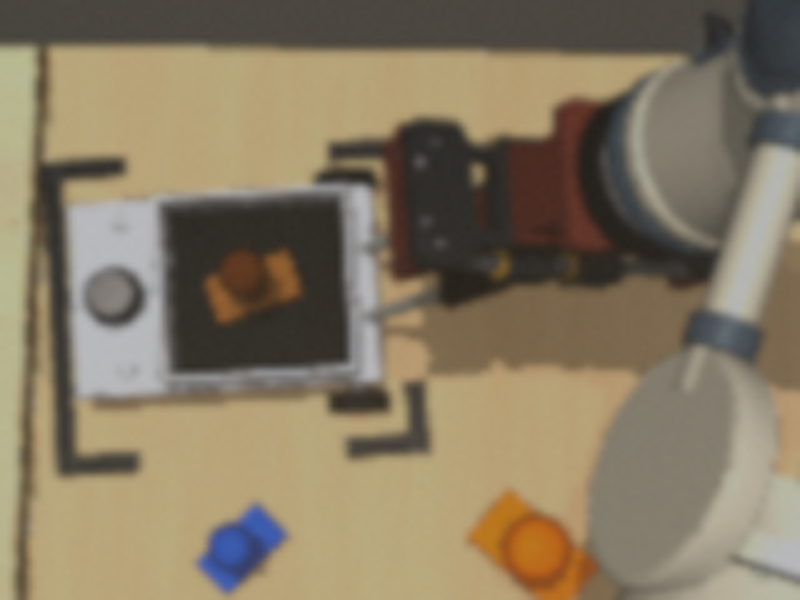

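View pics/m_s.png

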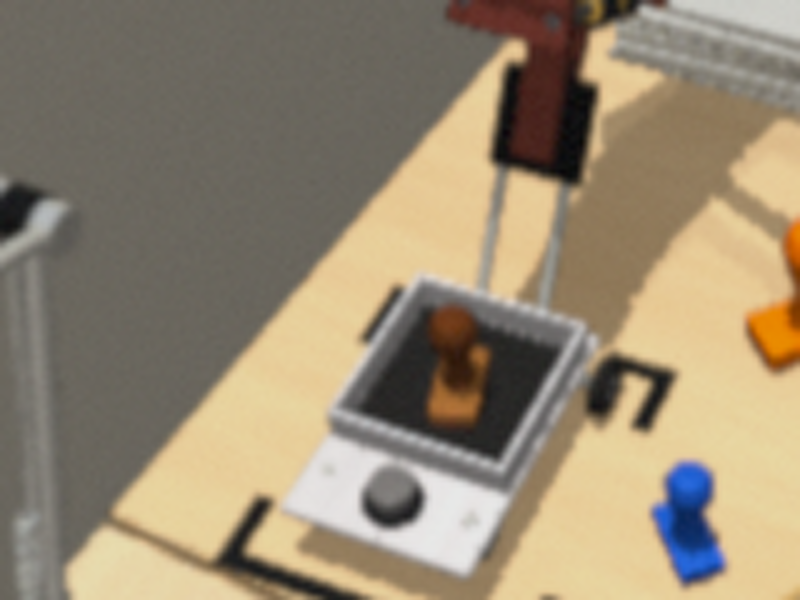

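```bash
python3 -m inch '[{"xyz":[0,0,0],"turn":[0,0,0],"grip":20},{"xyz":[0,0,0],"turn":[0,0,0],"grip":35},{"xyz":[0,0,0],"turn":[0,0,0],"grip":50},{"xyz":[0,0,0],"turn":[0,0,0],"grip":50},{"xyz":[0,0,0],"turn":[0,0,0],"grip":50},{"xyz":[0,0,-1],"turn":[0,0,0],"grip":50},{"xyz":[0,0,-2],"turn":[0,0,0],"grip":50},{"xyz":[0,0,-2.5],"turn":[0,0,0],"grip":50},{"xyz":[0,0,-3],"turn":[0,0,0],"grip":50},{"xyz":[0,0,-3],"turn":[0,0,0],"grip":50}]'
python3 - <<'E'
from meas import *
t=camera("top");s=camera("scene");x=status.state();print(x['tool_pos'],x['eef_rot'],x['wrist_force'],x['ft_torque'])
crop(t,170,100,330,220,5,"pics/n_t.png");crop(s,130,150,290,270,5,"pics/n_s.png")
E
```

```text
t: 20.13
tool_pos: [509.1, -14.0, 225.0]
eef_rot: [-2.617, 0.001, 0.085]
wrist_force: [0.4, 1.0, 0.2]
grip_width: 43.8
[510.98040111 -15.66199929 228.80470435] [-2.62130952 -0.00694204  0.08322163] [-0.15299295  1.39340259  1.04861533] [-0.19372403 -0.04466617  0.00661874]
```

View pics/n_t.png

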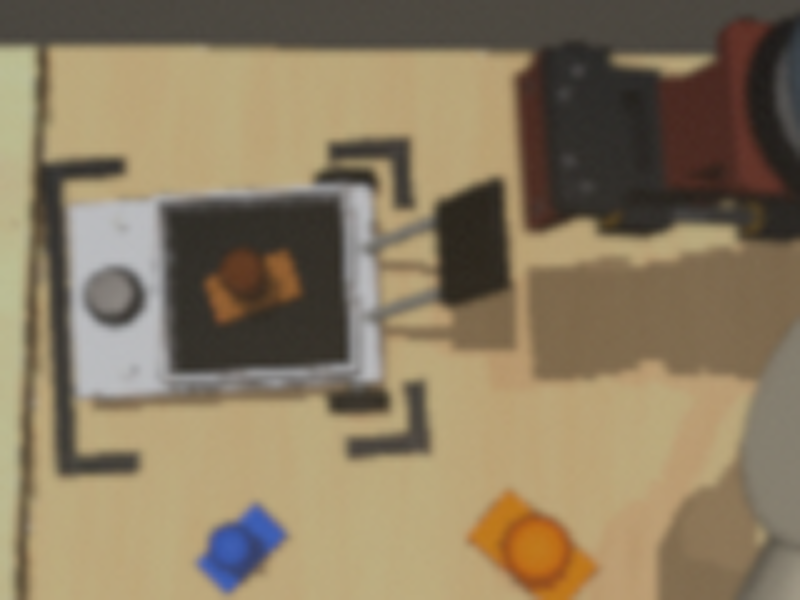

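View pics/n_s.png

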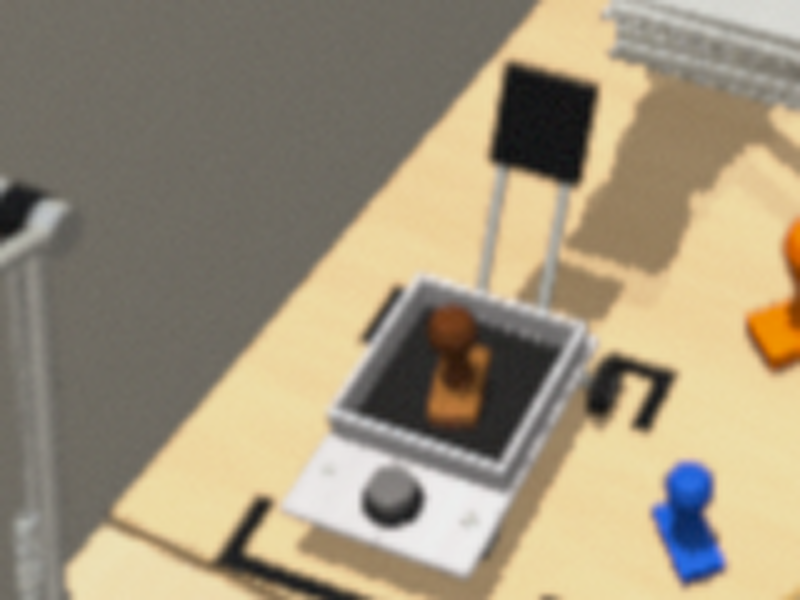

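Run:
```python
from rel import *
t=camera("top");s=camera("scene");f=lambda a:np.array(a)/5+np.array([170,100])-.4
relpose(t,f,[[68,206],[80,398]],[[373,184],[382,381]],[[50,170],[66,466],[403,150],[421,441]])
h=lambda a:np.array(a)/5+np.array([130,150])-.4
print("btn",cast(t,f([[113,295]]),59),tri(t,f([[113,295]])[0],s,h([[392,495]])[0]))
# scene view: deck front corners, tape
print("scene nose corners",cast(s,h([[286,510],[470,575]]),42))
m=mask(s,lambda im:im.max(2)<90,(165,240,250,290));n,l,st,ce=cv2.connectedComponentsWithStats(m)
for i in range(1,n):
    if st[i,4]>40:
        ys,xs=np.nonzero(l==i);print(st[i],cast(s,[[xs[0],ys[0]],[xs[np.argmin(xs)],ys[np.argmin(xs)]],[xs[-1],ys[-1]],[xs[np.argmax(xs)],ys[np.argmax(xs)]]],0))
crop(s,165,190,275,290,7,"pics/n2_s.png")
x=status.state();print(x['tool_pos'],x['eef_rot'])
```

```text
baydim 204.2542249832392 170.90637245530726
caddy O [494.64871659 172.15323207] hd 4.863414522787889 len 168.40313201908194 bay [493.3138854  172.27629696] hd 4.81843129276868
along -0.23475364992372463 right 1.3197764965305632
btn [[488.95611675 231.18654956  59.        ]] (array([489.07762149, 232.13549871,  51.87704398]), np.float64(2.099698597206894))
scene nose corners [[536.79026812 259.14697643  42.        ]
 [431.34576574 250.39783442  42.        ]]
[174 251  67  33 221] [[574.11062348 242.6757304    0.        ]
 [572.21006584 277.97331801   0.        ]
 [396.26143735 263.77275381   0.        ]
 [399.75670497 225.7187885    0.        ]]
[509.83814498 -14.04582412 224.27296322] [-2.61851929e+00 -1.05574718e-03  8.40129383e-02]
```

View pics/n2_s.png

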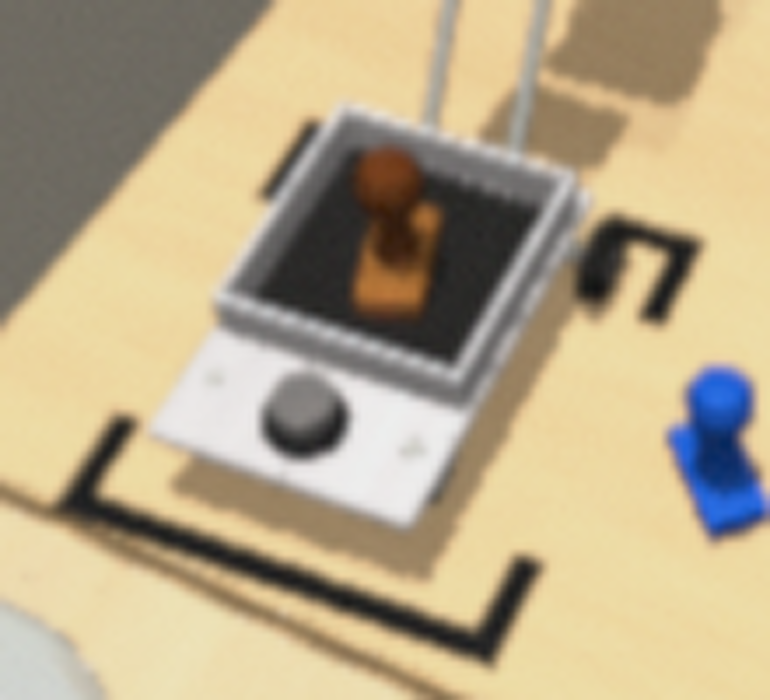

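Run:
```python
from rel import *
s=camera("scene");h=lambda a:np.array(a)/7+np.array([165,190])-.43
P=cast(s,h([[704,240],[492,664],[60,510]]),0);print(P,np.linalg.norm(P[0]-P[1]),np.linalg.norm(P[2]-P[1]))
print("bay centre",(P[0]+P[2])/2)
Q=cast(s,h([[152,432],[410,527]]),42);print("nose",Q,Q.mean(0))
x=status.state();print(x['tool_pos'],x['eef_rot'])
```

```text
[[411.22127185  54.31634269   0.        ]
 [392.2921962  266.38382198   0.        ]
 [571.61075811 282.72383044   0.        ]] 212.91060490060536 180.06149649669032
bay centre [491.41601498 168.52008656   0.        ]
nose [[538.54959432 258.92468155  42.        ]
 [431.99234942 251.5725949   42.        ]] [485.27097187 255.24863822  42.        ]
[509.35690099 -13.48011839 223.05349491] [-2.61742192e+00  9.96776502e-04  8.45841653e-02]
```

```bash
python3 -m inch '[{"xyz":[0,0,0],"turn":[-0.105,0,0],"grip":0},{"xyz":[0,0,0],"turn":[-0.105,0,0],"grip":0},{"xyz":[0,0,0],"turn":[-0.105,0,0],"grip":0},{"xyz":[0,0,0],"turn":[-0.105,0,0],"grip":0},{"xyz":[0,0,0],"turn":[-0.104,0,0],"grip":0},{"xyz":[0,0,0],"turn":[0,0,-0.12],"grip":0},{"xyz":[0,0,0],"turn":[0,0,-0.12],"grip":0},{"xyz":[0,0,0],"turn":[0,0,-0.12],"grip":0},{"xyz":[0,0,0],"turn":[0,0,-0.12],"grip":0},{"xyz":[0,0,0],"turn":[0,0,-0.12],"grip":0}]' 20 && python3 -m inch '[{"xyz":[0,0,0],"turn":[0,0,-0.12],"grip":0},{"xyz":[0,0,0],"turn":[0,0,-0.12],"grip":0},{"xyz":[0,0,0],"turn":[0,0,-0.12],"grip":0},{"xyz":[0,0,0],"turn":[0,0,-0.12],"grip":0},{"xyz":[0,0,0],"turn":[0,0,-0.12],"grip":0},{"xyz":[0,0,0],"turn":[0,0,-0.12],"grip":0},{"xyz":[0,0,0],"turn":[0,0,-0.12],"grip":0},{"xyz":[0,0,0],"turn":[0,0,-0.045],"grip":0},{"xyz":[2,-0.2,0],"turn":[0,0,0],"grip":0},{"xyz":[2.5,-0.2,0],"turn":[0,0,0],"grip":0}]';python3 - <<'E'
from meas import *
x=status.state();print(x['tool_pos'],x['eef_rot'],x['joints'],x['grip_width'])
E
```

```text
t: 21.22
tool_pos: [508.6, -12.5, 221.5]
eef_rot: [-3.139, 0.003, 0.692]
wrist_force: [0.2, 0.5, 0.4]
grip_width: 0.4
t: 22.05
tool_pos: [504.7, 31.5, 221.4]
eef_rot: [-3.138, 0.0, 1.568]
wrist_force: [-0.0, 1.1, 0.3]
grip_width: 0.6
[504.67934663  31.45616687 221.3574935 ] [-3.13769093e+00  3.90070854e-04  1.56832853e+00] [-4.76500704e-03 -1.59338626e-01  1.47777901e+00 -4.12499890e-04
  1.82705307e+00 -2.40022583e-03] 0.5844197849580649
```

```bash
python3 -m inch '[{"xyz":[3.5,-0.3,0],"turn":[0,0,0],"grip":0},{"xyz":[3.5,-0.3,0],"turn":[0,0,0],"grip":0},{"xyz":[3.5,-0.3,0],"turn":[0,0,0],"grip":0},{"xyz":[3.5,-0.3,0],"turn":[0,0,0],"grip":0},{"xyz":[3.5,-0.3,0],"turn":[0,0,0],"grip":0},{"xyz":[2.5,0,1],"turn":[0,0,0],"grip":0},{"xyz":[0,0,3],"turn":[0,0,0],"grip":0},{"xyz":[0,0,3],"turn":[0,0,0],"grip":0},{"xyz":[0,0,3],"turn":[0,0,0],"grip":0},{"xyz":[0,0,2],"turn":[0,0,0],"grip":0}]'
python3 - <<'E'
from meas import *
t=camera("top");s=camera("scene");x=status.state();print(x['tool_pos'],x['eef_rot'])
crop(t,150,100,310,220,5,"pics/o_t.png");crop(s,150,160,280,280,6,"pics/o_s.png")
E
```

```text
t: 22.88
tool_pos: [488.0, 231.6, 98.1]
eef_rot: [-3.135, 0.002, 1.572]
wrist_force: [-0.8, -0.1, -0.6]
grip_width: 0.1
[486.97096793 230.86771936  96.9629987 ] [-3.1307474   0.00409501  1.57115514]
```

View pics/o_t.png

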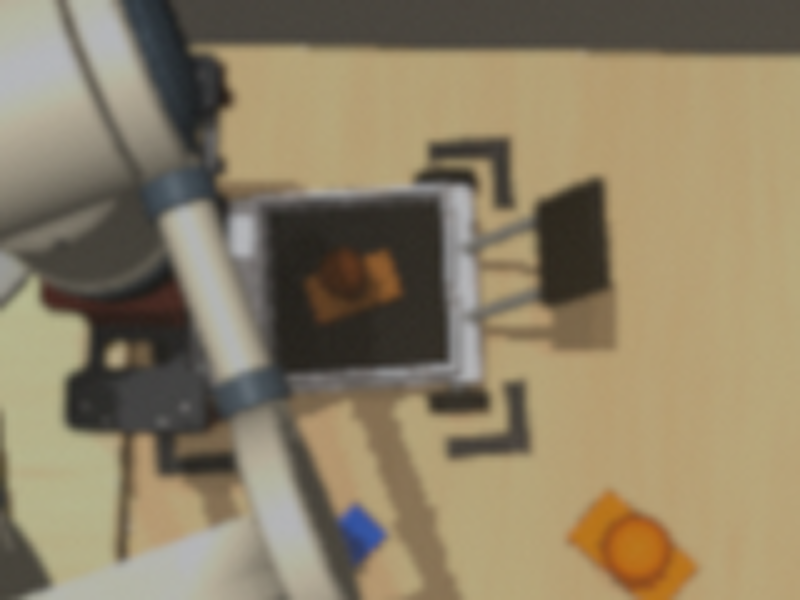

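View pics/o_s.png

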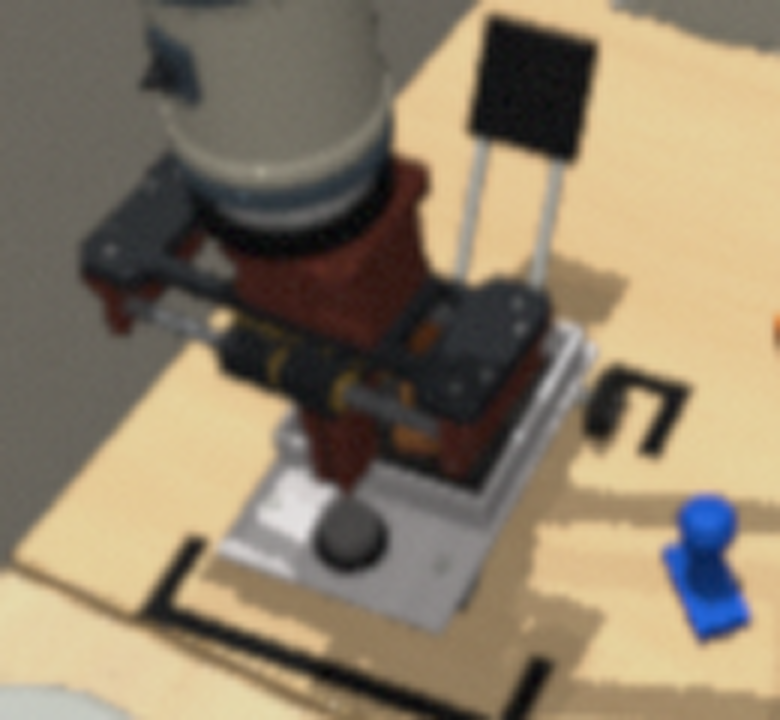

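```bash
python3 -m inch '[{"xyz":[0,0.1,1],"turn":[0,0,0],"grip":0},{"xyz":[0,0,1],"turn":[0,0,0],"grip":0},{"xyz":[0,0,0.8],"turn":[0,0,0],"grip":0},{"xyz":[0,0,0.3],"turn":[0,0,0],"grip":0},{"xyz":[0,0,0.15],"turn":[0,0,0],"grip":0},{"xyz":[0,0,0.15],"turn":[0,0,0],"grip":0},{"xyz":[0,0,0.15],"turn":[0,0,0],"grip":0},{"xyz":[0,0,0.15],"turn":[0,0,0],"grip":0},{"xyz":[0,0,0],"turn":[0,0,0],"grip":0},{"xyz":[0,0,0],"turn":[0,0,0],"grip":0}]'
python3 - <<'E'
from meas import *
x=status.state();print(x['tool_pos'],x['eef_rot'],x['wrist_force'])
E
```

```text
t: 23.82
tool_pos: [491.7, 231.6, 66.7]
eef_rot: [-3.141, -0.0, 1.57]
wrist_force: [-0.3, -0.3, -0.7]
grip_width: 0.6
[491.6774876  231.63790677  66.66835764] [-3.14135922e+00 -9.01488817e-05  1.56988252e+00] [-0.33138085 -0.27499036 -0.67155438]
```

```bash
python3 -m inch '[{"xyz":[0,-0.25,0.2],"turn":[0,0,0],"grip":0},{"xyz":[0,0,0.2],"turn":[0,0,0],"grip":0},{"xyz":[0,0,0.2],"turn":[0,0,0],"grip":0},{"xyz":[0,0,0.1],"turn":[0,0,0],"grip":0},{"xyz":[0,0,0.1],"turn":[0,0,0],"grip":0},{"xyz":[0,0,0.1],"turn":[0,0,0],"grip":0},{"xyz":[0,0,0.1],"turn":[0,0,0],"grip":0},{"xyz":[0,0,0.1],"turn":[0,0,0],"grip":0},{"xyz":[0,0,0],"turn":[0,0,0],"grip":0},{"xyz":[0,0,0],"turn":[0,0,0],"grip":0}]'
python3 - <<'E'
from meas import *
x=status.state();print(x['tool_pos'],x['eef_rot'],x['wrist_force'])
E
```

```text
t: 24.65
tool_pos: [489.1, 231.7, 55.5]
eef_rot: [-3.141, -0.0, 1.57]
wrist_force: [-0.3, -0.2, 1.2]
grip_width: 0.3
[489.13555072 231.67023922  55.45536664] [-3.14121839e+00 -1.04362358e-04  1.56994220e+00] [-0.26796256 -0.15788741  1.15589309]
```

```bash
python3 -m inch '[{"xyz":[0,0,0.1],"turn":[0,0,0],"grip":0},{"xyz":[0,0,0.1],"turn":[0,0,0],"grip":0},{"xyz":[0,0,0.1],"turn":[0,0,0],"grip":0},{"xyz":[0,0,0.05],"turn":[0,0,0],"grip":0},{"xyz":[0,0,0.05],"turn":[0,0,0],"grip":0},{"xyz":[0,0,0],"turn":[0,0,0],"grip":0},{"xyz":[0,0,0],"turn":[0,0,0],"grip":0},{"xyz":[0,0,0],"turn":[0,0,0],"grip":0},{"xyz":[0,0,0],"turn":[0,0,0],"grip":0},{"xyz":[0,0,0],"turn":[0,0,0],"grip":0}]'
python3 - <<'E'
from meas import *
x=status.state();print(x['tool_pos'],x['eef_rot'],x['wrist_force'])
E
```

```text
t: 25.48
tool_pos: [489.3, 231.7, 51.9]
eef_rot: [3.141, -0.0, 1.57]
wrist_force: [-1.9, 0.4, 5.5]
grip_width: 0.6
[489.28063174 231.68761233  51.90374888] [ 3.14147151e+00 -2.08450888e-04  1.56993659e+00] [-1.85417364  0.40199507  5.53013541]
```

```bash
python3 -m inch '[{"xyz":[0,0,0.05],"turn":[0,0,0],"grip":0},{"xyz":[0,0,0.05],"turn":[0,0,0],"grip":0},{"xyz":[0,0,0.05],"turn":[0,0,0],"grip":0},{"xyz":[0,0,0],"turn":[0,0,0],"grip":0},{"xyz":[0,0,0],"turn":[0,0,0],"grip":0},{"xyz":[0,0,0],"turn":[0,0,0],"grip":0},{"xyz":[0,0,0],"turn":[0,0,0],"grip":0},{"xyz":[0,0,0],"turn":[0,0,0],"grip":0},{"xyz":[0,0,0],"turn":[0,0,0],"grip":0},{"xyz":[0,0,0],"turn":[0,0,0],"grip":0}]'
python3 - <<'E'
from meas import *
x=status.state();print(x['tool_pos'],x['eef_rot'],x['wrist_force'])
E
```

```text
t: 26.32
tool_pos: [489.8, 231.9, 51.7]
eef_rot: [3.14, -0.001, 1.57]
wrist_force: [-2.0, -0.4, 9.6]
grip_width: 0.8
[489.79701274 231.92883083  51.71470482] [ 3.13982507e+00 -9.23365368e-04  1.56992914e+00] [-2.02526592 -0.38640514  9.61355229]
```

```bash
python3 -m inch '[{"xyz":[0,0,-0.3],"turn":[0,0,0],"grip":0},{"xyz":[0,0,-0.7],"turn":[0,0,0],"grip":0},{"xyz":[0,0,-2],"turn":[0,0,0],"grip":0},{"xyz":[0,0,-3],"turn":[0,0,0],"grip":0},{"xyz":[0,0,-3],"turn":[0,0,0],"grip":0},{"xyz":[0,0,-3],"turn":[0,0,0],"grip":0},{"xyz":[0,0,-3],"turn":[0,0,0],"grip":0},{"xyz":[0,-0.5,-2],"turn":[0,0,0],"grip":0},{"xyz":[-1.5,-1,0],"turn":[0,0,0],"grip":0},{"xyz":[-3.5,-1,0],"turn":[0,0,0],"grip":0}]' && python3 -m inch '[{"xyz":[-4,0,0],"turn":[0,0,0],"grip":0},{"xyz":[-4,0,0],"turn":[0,0,0],"grip":0},{"xyz":[-4,0,0],"turn":[0,0,0],"grip":0},{"xyz":[-4,0,0],"turn":[0,0,0],"grip":0},{"xyz":[-4,0,0],"turn":[0,0,0],"grip":0},{"xyz":[-4,0,0],"turn":[0,0,0],"grip":0},{"xyz":[-4,0,0],"turn":[0,0,0],"grip":0},{"xyz":[-4,0,0],"turn":[0,0,0],"grip":0},{"xyz":[-3,0,0],"turn":[0,0,0],"grip":0},{"xyz":[0,0,0],"turn":[0,0,0],"grip":0}]'
python3 - <<'E'
from meas import *
t=camera("top");s=camera("scene");x=status.state();print(x['tool_pos'],x['eef_rot'])
crop(t,170,100,330,220,5,"pics/p_t.png");crop(s,165,190,275,290,7,"pics/p_s.png");grab("scene","pics/p_full.png")
E
```

```text
t: 27.15
tool_pos: [464.2, 183.5, 221.2]
eef_rot: [3.14, -0.002, 1.574]
wrist_force: [-0.6, -0.9, -1.4]
grip_width: 0.3
t: 27.98
tool_pos: [462.9, -173.1, 218.9]
eef_rot: [-3.139, 0.001, 1.564]
wrist_force: [-0.4, 0.4, -0.5]
grip_width: 0.5
[ 463.41121118 -169.06967278  219.34783874] [-3.13969185e+00 -9.85138916e-04  1.56724130e+00]
```

View pics/p_t.png

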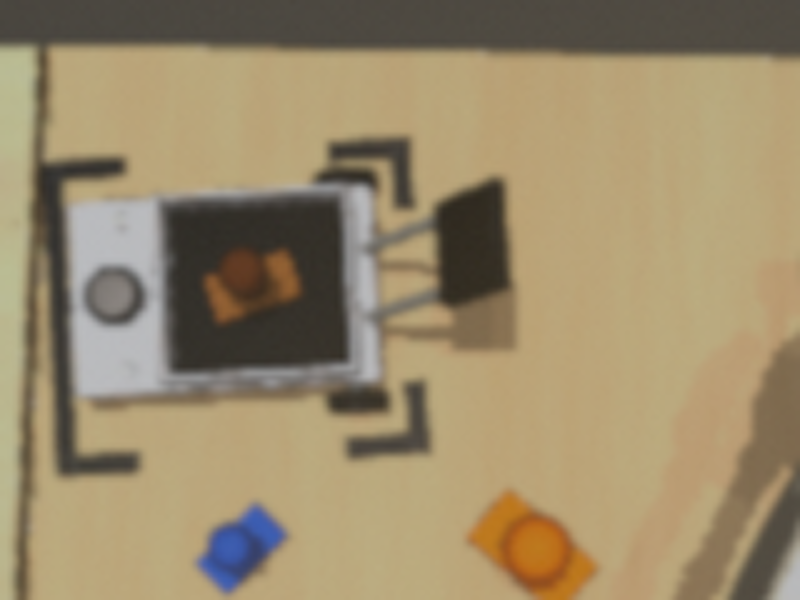

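View pics/p_s.png

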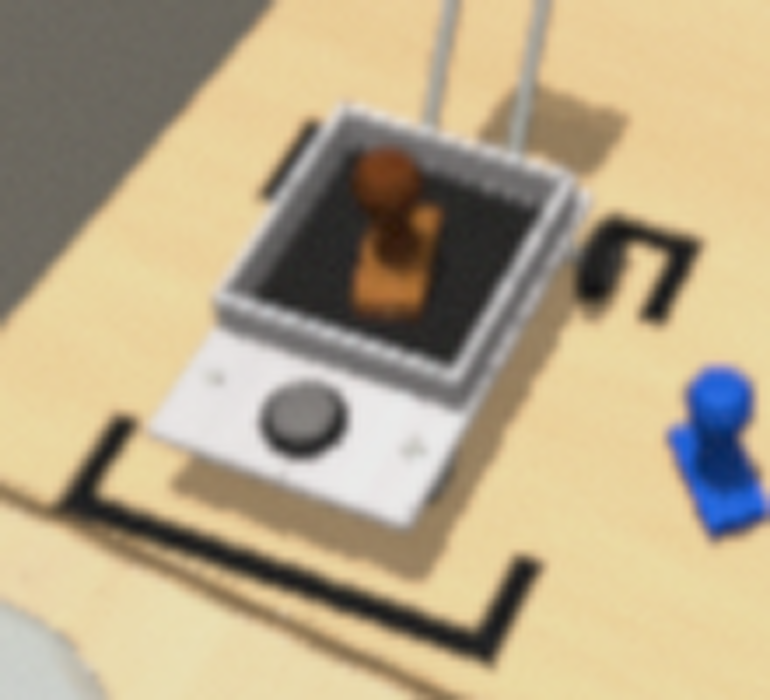

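View pics/p_full.png

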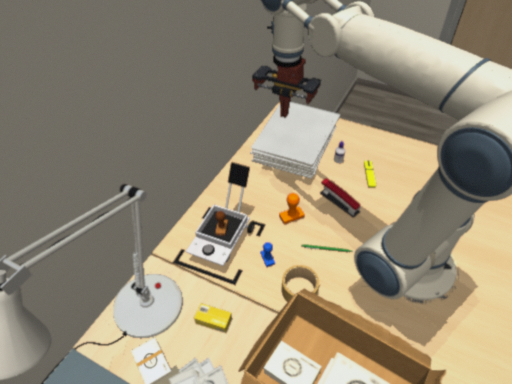

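Run:
```python
from h import *
x=status.state();print(x['t'],x['qvel'],x['wrist_force']);print(robot.finish_job())
```

```text
28.1333 [ 0.03219016 -0.01159569  0.00060552  0.00135763 -0.00019303 -0.00099797] [ 1.09772203  0.70870451 -0.17208701]
the job is handed in; nothing more can be done
None
```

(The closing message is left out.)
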